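# Close a ferrite transformer in its gluing nest

## Robot

A 7-joint arm with a two-finger parallel gripper is mounted at the origin on the work surface; the furniture and walls round the work are solid. World frame = base frame: x ahead of the robot, y to its left, z up, the work surface at z = 0. Lengths are in m, angles in rad, forces in N, time in s.
With the tool pointing down it reaches from about 0.4 to 0.9 m from the base axis. Payload 5.6 kg.
Tool frame: the origin (TCP) lies midway between the tips of the shut fingers; the grasp point (between the pads) lies 19 mm behind it; z points along the fingers, y is the direction in which the jaws open and shut (so a half turn about z gives the same grasp; the last joint's range is limited). The gripper opens to 92 mm and grips with 3 to 60 N. Pads are 20 mm wide; open, the fingers measure 128 mm over their backs; the gripper's body (75 mm by 189 mm) begins 69 mm behind the grasp point.
Start: joints at [1.061, 0.468, -0.012, 1.603, 0.006, 1.071, -0.056], TCP at [0.292, -0.58, 0.215] pointing down, gripper open.
Joint ranges: [-2.53, 2.53], [-0.31, 2.02], [-1.57, 1.55], [0.28, 2.44], [-1.29, 4.43], [0.15, 1.84], [-2.92, 2.92]. Speed limits (rad/s): [2.57, 2.57, 3.14, 3.14, 3.14, 3.14, 3.14].

## Interface

Orientations are given as a unit quaternion [w, x, y, z].
In Python, from plant import ctrl gives the robot as it stands.
- The arm moves only by the tool step_arm, never from a script. Its argument "steps" is one flat list of numbers, 6 for each row, row after row: the shift along the tool's x, y, z in m, then the turn, a rotation vector about the tool's x, y, z in degrees. In form: [dx, dy, dz, wx, wy, wz, dx, dy, dz, wx, wy, wz, ...]. A call has 1 to 12 rows; each row is the pose to reach, as a shift and turn from the pose commanded when the call began, along the tool's axes at that moment; what a row does not reach only later rows make up. A row lasts 1/8 s, in which the tool goes at most 62.5 mm and 10.7 degrees, less where a joint would pass 70% of its speed; a pose out of reach is approached as far as the arm can. A call with a gripper value outside its range is refused whole. "jaw" is the opening, from 0 (shut) to 1 (fully open), set as the call begins (left out, the last holds). The fingers move at their own pace and stop on an object; the grip force is fixed at half the most. Time passes only in rows, so rows that repeat a pose let the fingers close. It gives the time, the measured TCP pose, the force and the opening at its end, in the units of the state.
- ctrl.observe(): the state, without advancing time (a new reading comes with each control period).
- ctrl.snapshot(name): name is "side" or "top"; returns (picture, depth): 384x512x3 uint8, red, green, blue; 384x512 float32, m along the optical axis (not along the pixel's ray), 0 where there is no reading.
- ctrl.get_calibration(name): a dict with "fx", "fy", "cx", "cy" (pixels), "T" (4x4, takes a point from camera to world coordinates). Camera axes: x right, y down, z forward; pixel columns grow to the right and rows downward; lengths in m; the calibration is good to about 2 mm. A picture is of the moment at which its call begins. get_calibration takes no time and is no camera call.
- ctrl.job_done(): hands the job in, once; it reports no verdict.
Trained networks look in the newest picture that a camera, given by its name, has taken for a name from the list of things; names that differ only in an ending like _2 or _b are one class to them, and where a whole thing is asked for, a point or a joint stands for the part that bears it (a point fixed in the world has none). Each returns a list of dicts, best first, with "conf" (0 to 1); they miss things now and then, are a little off and sometimes report something else, mostly with a low value. They report only what shows in the picture. A call takes as long as a camera call.
- ctrl.trace(camera, label): "region" (384x512 bool, what is visible of it).
- ctrl.tip_of(camera, label): "point" ([x, y, z] in m, in the coordinates of the camera as it stood for that picture, good to about 4 mm: a listed point, or the origin of a listed thing).
The state is a dict: "time": time; "joint_pos": joint angles; "dq": joint speeds; "joint_efforts": joint torques, N m; "position": TCP position; "orientation": TCP orientation; "contact_force": force on the tool from outside, world axes, zero at the start; "torque": the same for the moment, N m; "opening": finger opening in m.
Only numpy, scipy, OpenCV 4.12 (cv2) and the standard library are available. Lean on these libraries where they do the work, as an engineer would, in place of code of your own. Each camera call takes 0.05 s, during which the arm holds its last target.

## Task

Put the transformer together in the gluing nest, one part after the other: first seat the ferrite core half that lies with its three legs up between the four corner locators, then slip the wound coil over its middle leg, then close it with the other core half, which lies legs down, so that the legs meet, and last set the steel saddle weight squarely on top with a cheek past each end of the core. Every part must be fully down and let go before the next one, and the other things on the bench stay where they lie.

Things in the scene. Friction and masses are not known exactly. Their poses are not given: they have to be found in the camera images.
- nest_seat (a point): Gluing nest: fixed aluminium plate 120 x 80 x 12 mm with four black L-shaped corner locators 8 mm high. Point: centre of the plate's top face, where the lower core stands; x along the long side, z up. Core play 2 mm all round; locators' top inner edges bevelled 3 mm. Locators span 21-40 mm along x, 12.5-20 mm along y (ends: from x 30 mm); the middle 42 mm of both long sides is open for fingers.
- core_lower_mid (a point): Lower core half: dark ferrite E, 56 (x) x 21 (y) x 28 mm high, 115 g, lying on its 8 mm thick back, three 20 mm legs up, pale ground tips (middle leg 14 mm wide along x, outer 7.5, tips bevelled 1.5). Point: its centre, 14 mm above the underside; x the long way, z up. Its long sides, 21 mm apart, are flat. Seated, the point is 14 mm above the nest point.
- coil_mid (a point): Wound coil: black former with copper winding, 34 (x) x 45 (y) x 38 mm high, 110 g, upright; a hole 18 (x) x 25 (y) mm goes down through it, flared 2 mm at both mouths (2 mm play round the middle leg). Sides flat to grip; thin pins 3 mm high on top. Point: its centre, 19 mm above the underside; its x goes along the core's x, either way round. Seated, the point is 27 mm above the nest point.
- core_upper_mid (a point): Upper core half: same shape as the lower, 56 (x) x 21 (y) x 28 mm high, 115 g, but lying legs down, plain flat back on top. Point: its centre, 14 mm above the leg tips; x the long way, z up. When closed, the coil stands out 12 mm on both long sides, from 10 mm below this core's top; the short end faces, 56 mm apart, stay free. Closed, the point is 42 mm above the nest point.
- saddle_mid (a point): Saddle weight: bright steel U on two cheeks, 72 (x) x 24 (y) x 52 mm high, 280 g. Top bar 16 mm thick, 24 mm wide, flat sides to grip; cheeks 6 mm thick, 36 mm long, 60 mm apart inside (2 mm play at each core end), bevelled 3 mm inside at the foot. Point: its centre, 26 mm above the feet; x from cheek to cheek, z up. Resting on the closed core, the point is 46 mm above the nest point.
- tray_nuts: Bystander: small black parts tray with nuts, 64 x 90 x 24 mm; origin at the centre of its underside.
- needle_pliers: Bystander: black needle-nose pliers lying flat, 134 (x) x 43 x 11 mm; origin at the centre of its underside.
- tip_cleaner: Bystander: round black tip-cleaner pot with brass shavings, 64 mm across, 37 mm high; origin at the centre of its underside.

How it is judged:
On the way, in this order (a step that is already met when the one before it is completed fails the run):
1. the lower core half stands in the nest, legs up, and is let go (horizontal distance between core_lower_mid and nest_seat below 0.005 m and z of core_lower_mid in the frame of nest_seat between 0.012 and 0.016 m and angle between core_lower_mid's own z axis and vertical below 0.08 rad and angle between the x axis of core_lower_mid and the x axis of nest_seat, either way round below 0.15 rad and contact force between the fingers and core_lower below 0.2 N), for 0.2 s.
2. the coil is fully down over the middle leg and let go (horizontal distance between core_lower_mid and nest_seat below 0.005 m and z of core_lower_mid in the frame of nest_seat between 0.012 and 0.016 m and angle between each of core_lower_mid, coil_mid's own z axis and vertical below 0.08 rad and angle between the x axis of core_lower_mid and the x axis of nest_seat, either way round below 0.15 rad and horizontal distance between coil_mid and nest_seat below 0.007 m and z of coil_mid in the frame of nest_seat between 0.0235 and 0.0305 m and angle between the x axis of coil_mid and the x axis of nest_seat, either way round below 0.25 rad and contact force between the fingers and coil below 0.2 N), for 0.2 s.
3. the upper core half closes the core, legs on legs, and is let go (horizontal distance between core_lower_mid and nest_seat below 0.005 m and z of core_lower_mid in the frame of nest_seat between 0.012 and 0.016 m and angle between each of core_lower_mid, coil_mid, core_upper_mid's own z axis and vertical below 0.08 rad and angle between the x axis of each of core_lower_mid, core_upper_mid and the x axis of nest_seat, either way round below 0.15 rad and horizontal distance between coil_mid and nest_seat below 0.007 m and z of coil_mid in the frame of nest_seat between 0.0235 and 0.0305 m and angle between the x axis of coil_mid and the x axis of nest_seat, either way round below 0.25 rad and horizontal distance between core_upper_mid and core_lower_mid below 0.006 m and z of core_upper_mid in the frame of nest_seat between 0.0395 and 0.0445 m and contact force between the fingers and core_upper below 0.2 N), for 0.2 s.
4. the saddle weight rests on the closed core and is let go (horizontal distance between core_lower_mid and nest_seat below 0.005 m and z of core_lower_mid in the frame of nest_seat between 0.012 and 0.016 m and angle between each of core_lower_mid, coil_mid, core_upper_mid, saddle_mid's own z axis and vertical below 0.08 rad and angle between the x axis of each of core_lower_mid, core_upper_mid, saddle_mid and the x axis of nest_seat, either way round below 0.15 rad and horizontal distance between coil_mid and nest_seat below 0.007 m and z of coil_mid in the frame of nest_seat between 0.0235 and 0.0305 m and angle between the x axis of coil_mid and the x axis of nest_seat, either way round below 0.25 rad and horizontal distance between core_upper_mid and core_lower_mid below 0.006 m and z of core_upper_mid in the frame of nest_seat between 0.0395 and 0.0445 m and horizontal distance between saddle_mid and nest_seat below 0.009 m and z of saddle_mid in the frame of nest_seat between 0.043 and 0.049 m and contact force between the fingers and saddle below 0.2 N), for 0.2 s.
At the end, for the whole second after the job is handed in: Plan offset / height over the nest point: lower core <5 mm / 14+-2 mm; coil <7 / 27+-3.5; upper core <6 from the lower / 42+-2.5; saddle <9 / 46+-3. Tilt <0.08 rad; in line with the nest either way round <0.15 rad (coil 0.25). Slower than 10 mm/s (horizontal distance between core_lower_mid and nest_seat below 0.005 m and z of core_lower_mid in the frame of nest_seat between 0.012 and 0.016 m and angle between each of core_lower_mid, coil_mid, core_upper_mid, saddle_mid's own z axis and vertical below 0.08 rad and angle between the x axis of each of core_lower_mid, core_upper_mid, saddle_mid and the x axis of nest_seat, either way round below 0.15 rad and horizontal distance between coil_mid and nest_seat below 0.007 m and z of coil_mid in the frame of nest_seat between 0.0235 and 0.0305 m and angle between the x axis of coil_mid and the x axis of nest_seat, either way round below 0.25 rad and horizontal distance between core_upper_mid and core_lower_mid below 0.006 m and z of core_upper_mid in the frame of nest_seat between 0.0395 and 0.0445 m and horizontal distance between saddle_mid and nest_seat below 0.009 m and z of saddle_mid in the frame of nest_seat between 0.043 and 0.049 m and linear speed of each of core_lower, coil, core_upper, saddle below 0.01 m/s); the robot touches nothing.
It fails at once if a bystander is pushed more than 25 mm from its place (distance of any of tray_nuts, needle_pliers, tip_cleaner from where it was at the start of the episode above 0.025 m).
It also fails if it takes over 112 s, if anything falls off the work surface, if the arm or the gripper's body presses on something with over 40 N, if the wrist force passes 120 N, or if a joint passes its speed limit or range.

## Working session

There is one attempt and no reset: what is moved stays moved. The work goes in short steps, Python scripts to look and compute and a tool call to move; the robot and the scene stay as the last step left them, time stands still between calls to the robot, and variables do not carry over. Pictures are saved under pics/ and viewed, and the job is handed in when it is done.

Besides the shell and the picture viewer there is one more tool, called after "Emit:" by a JSON object that holds its "name" and its "arguments". step_arm: Moves the arm, as the interface text tells. Its arguments: {"type":"object","properties":{"steps":{"type":"array"},"jaw":{"type":"number"}},"required":["steps"]}

```bash
ls; mkdir -p pics
cat > h.py <<'E'
import numpy as np,cv2
from plant import ctrl
def snap(cam,fn=None):
    p,d=ctrl.snapshot(cam)
    if fn: cv2.imwrite('pics/'+fn,cv2.cvtColor(p,cv2.COLOR_RGB2BGR))
    return p,d
def cal(cam):
    c=ctrl.get_calibration(cam); return c,np.array(c['T'])
def w(cam,pt):
    c,T=cal(cam); return (T@np.r_[pt,1])[:3]
def cloud(cam,d):
    c,T=cal(cam); v,u=np.mgrid[:384,:512]
    P=np.stack([(u-c['cx'])/c['fx']*d,(v-c['cy'])/c['fy']*d,d],-1)
    return P@T[:3,:3].T+T[:3,3]
E
python3 - <<'E'
from h import *
o=ctrl.observe(); print(o['time'],o['position'],o['orientation'],o['opening'])
for c in ['top','side']:
    snap(c,c+'0.png'); C,T=cal(c); print(c,C['fx'],C['cx'],C['cy'],T.round(3).tolist())
    for n in ['nest_seat','core_lower_mid','coil_mid','core_upper_mid','saddle_mid','tray_nuts','needle_pliers','tip_cleaner']:
        for r in ctrl.tip_of(c,n)[:2]: print(c,n,round(r['conf'],2),w(c,r['point']).round(4))
print(ctrl.observe()['time'])
E
```

```text
pics
0.0 [ 0.29220909 -0.57996735  0.21365372] [-8.27317999e-04  9.72888417e-01  2.31273386e-01 -2.54593460e-04] 0.09190987209101734
top 442.4687301859673 253.10470390623033 199.53761836571428 [[0.054, -0.978, 0.2, 0.222], [-0.999, -0.053, 0.011, 0.036], [0.0, -0.2, -0.98, 1.338], [0.0, 0.0, 0.0, 1.0]]
top nest_seat 0.65 [0.4445 0.0465 0.0164]
top core_lower_mid 0.63 [0.5558 0.219  0.0114]
top coil_mid 0.68 [ 0.3887 -0.2522  0.0182]
top core_upper_mid 0.74 [0.479  0.3661 0.0164]
top saddle_mid 0.59 [ 0.4376 -0.1059  0.0317]
top needle_pliers 0.69 [5.889e-01 4.007e-01 3.000e-04]
top tip_cleaner 0.69 [ 0.5637 -0.2315 -0.0024]
side 380.902039151295 260.2113877354449 189.53414371340148 [[-0.998, 0.039, -0.042, 0.545], [0.056, 0.483, -0.874, 0.893], [-0.014, -0.875, -0.485, 0.52], [0.0, 0.0, 0.0, 1.0]]
side nest_seat 0.96 [0.4458 0.0461 0.0153]
side nest_seat 0.47 [ 0.3855 -0.2554  0.0238]
side core_lower_mid 0.58 [0.5535 0.2188 0.0146]
side coil_mid 0.74 [ 0.3836 -0.2556  0.0202]
side core_upper_mid 0.77 [0.4767 0.3661 0.0155]
side core_upper_mid 0.34 [ 0.3859 -0.2555  0.0234]
side saddle_mid 0.73 [ 0.433  -0.1048  0.0299]
side tray_nuts 0.75 [0.3766 0.2581 0.005 ]
side needle_pliers 0.77 [0.5929 0.4013 0.0012]
side tip_cleaner 0.77 [ 0.5622 -0.2311  0.0019]
0.9
```

View pics/top0.png

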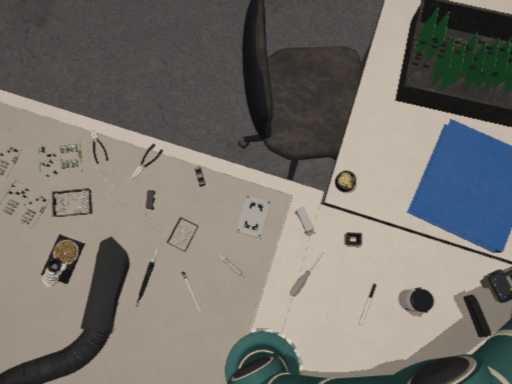

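View pics/side0.png

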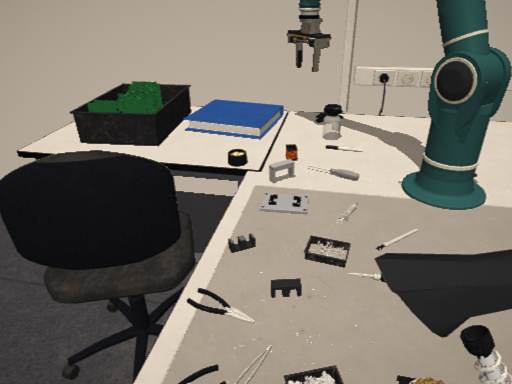

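The top view shows the nest at (253,217), the lower core at (200,177), the upper core at (150,199), the saddle at (304,220) and the coil at (353,240). Next I measure the headings from point clouds.

```bash
cat > m.py <<'E'
from h import *
def measure(name,c0,z0,z1,cams=('top','side'),R=0.05):
    out=[]
    for cam in cams:
        p,d=snap(cam); P=cloud(cam,d)
        m=(d>0)&(np.hypot(P[...,0]-c0[0],P[...,1]-c0[1])<R)&(P[...,2]>z0)&(P[...,2]<z1)
        tr=ctrl.trace(cam,name)
        if tr:
            k=m&cv2.dilate(tr[0]['region'].astype(np.uint8),np.ones((3,3))).astype(bool)
        else: k=m
        for lab,q in(('h',m),('h&tr',k)):
            X=P[q]
            if len(X)<8: continue
            r=cv2.minAreaRect((X[:,:2]*1000).astype(np.float32))
            mu=X[:,:2].mean(0); ev,V=np.linalg.eigh(np.cov((X[:,:2]-mu).T)); a=np.degrees(np.arctan2(V[1,1],V[0,1]))
            print(name,cam,lab,len(X),'rect c',np.round(r[0],1),'size',np.round(r[1],1),'ang',round(r[2],1),'pca',round(a,1),'mean',(mu*1000).round(1),'z',np.percentile(X[:,2],[5,50,95]).round(4))
E
python3 - <<'E'
from m import *
measure('core_lower_mid',(.555,.219),.006,.04)
measure('nest_seat',(.445,.0463),.006,.035,R=.08)
measure('coil_mid',(.386,-.254),.03,.06)
measure('core_upper_mid',(.478,.366),.008,.04)
measure('saddle_mid',(.435,-.105),.04,.06)
p,d=snap('top')
f=lambda x0,y0,w,h,n:cv2.imwrite('pics/'+n,cv2.resize(cv2.cvtColor(p,cv2.COLOR_RGB2BGR)[y0:y0+h,x0:x0+w],None,fx=8,fy=8,interpolation=cv2.INTER_CUBIC))
f(230,190,100,70,'a.png'); f(135,155,80,60,'b.png')
f(320,220,80,40,'c.png')
E
```

```text
core_lower_mid top h 198 rect c [551.1 221.1] size [94.9 86.1] ang 61.3 pca -146.1 mean [553.1 219. ] z [0.0063 0.0116 0.0311]
core_lower_mid top h&tr 198 rect c [551.1 221.1] size [94.9 86.1] ang 61.3 pca -146.1 mean [553.1 219. ] z [0.0063 0.0116 0.0311]
core_lower_mid side h 308 rect c [554.6 220.1] size [56.7 24.5] ang 18.1 pca -160.8 mean [553.9 223.4] z [0.0073 0.0185 0.0294]
core_lower_mid side h&tr 308 rect c [554.6 220.1] size [56.7 24.5] ang 18.1 pca -160.8 mean [553.9 223.4] z [0.0073 0.0185 0.0294]
nest_seat top h 1158 rect c [443.7  48.7] size [156.9 150.6] ang 26.1 pca 168.9 mean [441.6  46.3] z [0.0068 0.0122 0.0195]
nest_seat top h&tr 1050 rect c [444.   45.8] size [ 87.  128.8] ang 78.9 pca 168.5 mean [441.5  46.1] z [0.0077 0.0126 0.0198]
nest_seat side h 843 rect c [440.6  46.5] size [135.4 119.6] ang 77.4 pca 167.1 mean [442.2  56.4] z [0.0082 0.0132 0.0208]
nest_seat side h&tr 839 rect c [441.2  49.3] size [ 84.3 119.5] ang 77.6 pca 167.5 mean [442.1  56.3] z [0.0084 0.0132 0.0208]
coil_mid top h 143 rect c [ 388.6 -254.1] size [34.1 46. ] ang 1.2 pca 90.6 mean [
[... 736 characters left out ...]
.8 pca -179.5 mean [475.2 368.7] z [0.012  0.0278 0.03  ]
core_upper_mid side h&tr 420 rect c [474.9 364.7] size [23.5 56.4] ang 89.8 pca -179.5 mean [475.2 368.7] z [0.012  0.0278 0.03  ]
saddle_mid top h 215 rect c [ 434.9 -105.7] size [71.8 24.7] ang 28.2 pca -151.4 mean [ 434.  -105.3] z [0.0459 0.0516 0.0567]
saddle_mid top h&tr 215 rect c [ 434.9 -105.7] size [71.8 24.7] ang 28.2 pca -151.4 mean [ 434.  -105.3] z [0.0459 0.0516 0.0567]
saddle_mid side h 187 rect c [ 434.2 -102.6] size [73.6 29. ] ang 27.1 pca -155.9 mean [433.9 -97.8] z [0.0414 0.0514 0.054 ]
saddle_mid side h&tr 187 rect c [ 434.2 -102.6] size [73.6 29. ] ang 27.1 pca -155.9 mean [433.9 -97.8] z [0.0414 0.0514 0.054 ]
```

View pics/a.png

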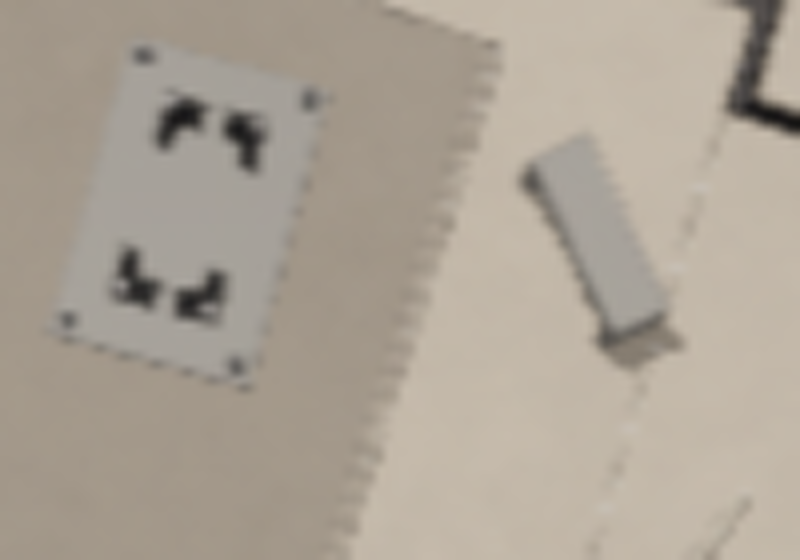

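View pics/b.png

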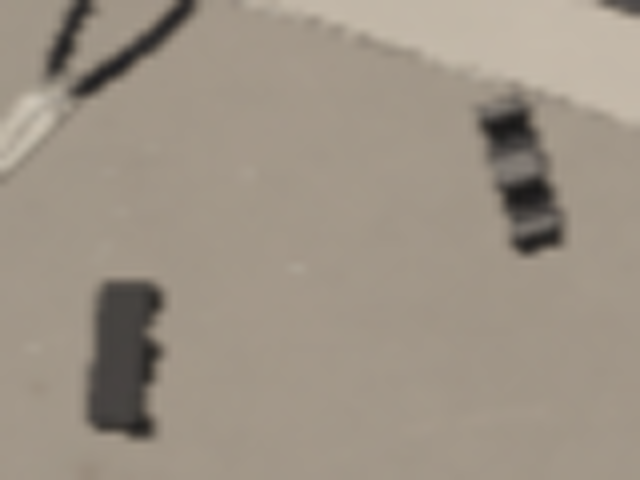

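View pics/c.png

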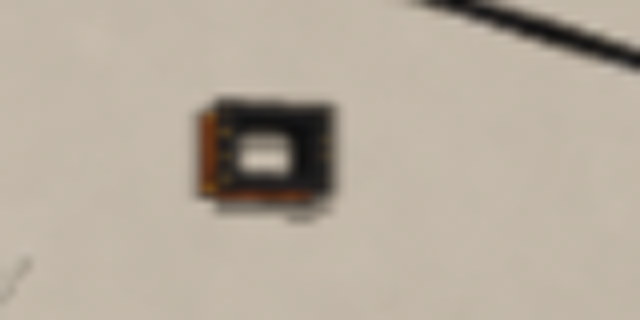

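```bash
cat > n.py <<'E'
from h import *
def ray(cam,uv,z):
    c,T=cal(cam); uv=np.atleast_2d(uv).astype(float)
    r=np.stack([(uv[:,0]-c['cx'])/c['fx'],(uv[:,1]-c['cy'])/c['fy'],np.ones(len(uv))],-1)@T[:3,:3].T
    return T[:3,3]+r*((z-T[2,3])/r[:,2])[:,None]
def proj(cam,P):
    c,T=cal(cam); q=(np.atleast_2d(P)-T[:3,3])@T[:3,:3]
    return np.stack([q[:,0]/q[:,2]*c['fx']+c['cx'],q[:,1]/q[:,2]*c['fy']+c['cy']],-1)
E
python3 - <<'E'
from n import *
for cam in('top','side'):
    p,d=snap(cam); g=cv2.cvtColor(p,cv2.COLOR_RGB2GRAY)
    t=ctrl.trace(cam,'nest_seat'); 
    if t:
        r=t[0]['region']; print(cam,t[0]['conf'],r.sum())
    else: print('none')
    # dark locators near center
    c0=proj(cam,[[.445,.0463,.018]])[0]
    v,u=np.mgrid[:384,:512]
    W=ray(cam,np.stack([u.ravel(),v.ravel()],-1),.019).reshape(384,512,3)
    dx=W[...,0]-.443; dy=W[...,1]-.046
    a=np.radians(-12); X=dx*np.cos(a)+dy*np.sin(a); Y=-dx*np.sin(a)+dy*np.cos(a)
    m=(g<90)&(abs(X)<.047)&(abs(Y)<.03)
    Q=W[m][:,:2]
    rr=cv2.minAreaRect((Q*1000).astype(np.float32)); print('loc',m.sum(),rr,Q.mean(0))
    # plate: bright low-sat gray
    hsv=cv2.cvtColor(p,cv2.COLOR_RGB2HSV)
    print('plate', p[int(c0[1]),int(c0[0])])
    if t:
        W2=ray(cam,np.argwhere(r)[:,::-1],.012)[:,:2]; print('reg',cv2.minAreaRect((W2*1000).astype(np.float32)),W2.mean(0))
    # corner holes
    cv2.imwrite('pics/n%s.png'%cam,cv2.resize(cv2.cvtColor(p,cv2.COLOR_RGB2BGR)[int(c0[1])-30:int(c0[1])+30,int(c0[0])-40:int(c0[0])+40],None,fx=10,fy=10,interpolation=cv2.INTER_CUBIC)); print(int(c0[0])-40,int(c0[1])-30)
E
```

```text
top 0.72 1010
loc 73 ((441.55694580078125, 47.02706527709961), (38.00328063964844, 79.3028335571289), 78.39974212646484) [0.4410198  0.04651985]
plate [167 161 154]
reg ((443.56805419921875, 44.80329895019531), (80.65540313720703, 123.1385498046875), 76.6762466430664) [0.44176525 0.04470298]
213 184
side 0.87 873
loc 115 ((442.2728271484375, 51.372215270996094), (49.873741149902344, 79.23149108886719), 78.39789581298828) [0.44291697 0.05116022]
plate [176 169 164]
reg ((443.0245056152344, 54.9588737487793), (97.5704345703125, 120.33335876464844), 77.91504669189453) [0.44310118 0.05610307]
243 169
```

View pics/nside.png

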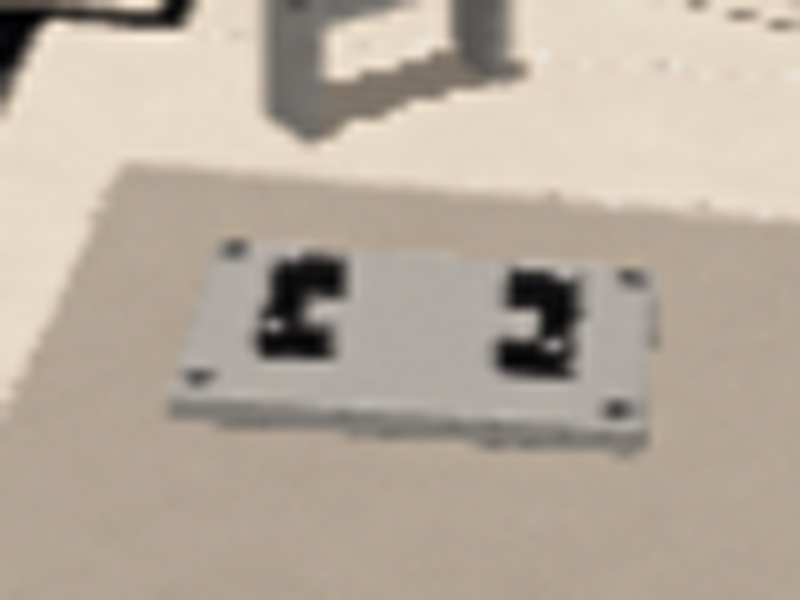

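View pics/ntop.png

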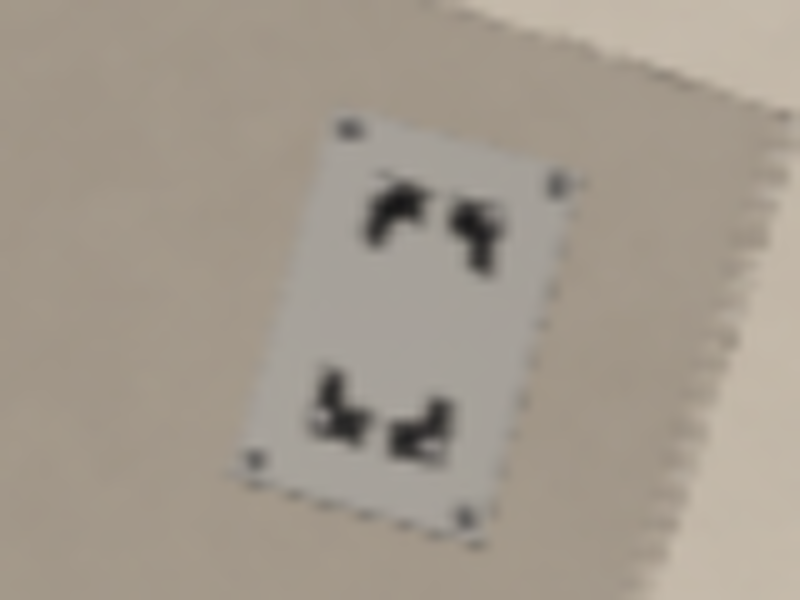

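Four corner holes show in both crops: top (349,130), (558,185), (256,460), (465,518); side (236,248), (633,278), (200,377), (617,409). I'll use them to locate the nest centre and heading.

Run:
```python
from n import *
H={'top':([(349,130),(558,185),(256,460),(465,518)],(213,184)),'side':([(236,248),(633,278),(200,377),(617,409)],(243,169))}
for cam,(h,o) in H.items():
    P=ray(cam,(np.array(h)+.5)/10-.5+np.array(o),.012)[:,:2]*1000
    print(cam,P.round(1).tolist(),'c',P.mean(0).round(1))
    for i in range(4):
        for j in range(i):
            e=P[i]-P[j]; print(np.hypot(*e).round(1),np.degrees(np.arctan2(e[1],e[0])).round(1),end='; ')
    print()
```

```text
top [[500.7, 68.0], [487.0, 3.3], [397.6, 90.2], [383.5, 26.3]] c [442.2  46.9]
66.1 -101.9; 105.5 167.8; 124.7 135.8; 124.4 -160.4; 106.1 167.4; 65.4 -102.5; 
side [[486.1, 0.2], [382.2, 24.8], [499.9, 65.9], [396.6, 89.4]] c [441.2  45.1]
106.8 166.7; 67.1 78.2; 124.6 19.2; 126.3 135.1; 66.2 77.4; 105.8 167.2;
```

```bash
cat > go.py <<'E'
import sys
from h import *
from scipy.spatial.transform import Rotation as Ro
# usage: go.py x y z heading(deg of tool x)
def plan(x,y,z,hd):
    o=ctrl.observe(); q=o['orientation']; R=Ro.from_quat([q[1],q[2],q[3],q[0]])
    t=np.radians(hd); c,s=np.cos(t),np.sin(t)
    D=Ro.from_matrix(np.array([[c,s,0],[s,-c,0],[0,0,-1.]]))
    cur=R.as_matrix()[:,0]; 
    print('t',round(o['time'],2),'pos',np.round(o['position'],4),'head',np.degrees(np.arctan2(cur[1],cur[0])).round(2),'open',round(o['opening'],4),'F',np.round(o['contact_force'],1),'j',np.round(o['joint_pos'],2))
    sh=R.inv().apply(np.array([x,y,z])-o['position']); rv=(R.inv()*D).as_rotvec(degrees=True)
    print('shift',sh.round(4).tolist(),'rot',rv.round(2).tolist(),'tilt',np.degrees(np.arccos(-R.as_matrix()[2,2])).round(2))
if __name__=='__main__': plan(*map(float,sys.argv[1:5]))
E
python3 go.py .5546 .2195 .15 18.3; python3 -c "
from n import *
p,d=snap('top');P=cloud('top',d)
m=(d>0)&(P[...,2]>.06)&(P[...,2]<.5)&(P[...,0]>.1)&(P[...,1]>-.4)
print(P[m].min(0),P[m].max(0))
import collections
k=collections.Counter(map(tuple,(P[m][:,:2]//.05*.05).round(2)));print(sorted(k.items()))"
```

```text
t 2.15 pos [ 0.2925 -0.5805  0.2146] head 26.74 open 0.0918 F [0.3 0.3 0. ] j [ 1.06  0.47 -0.01  1.6   0.01  1.07 -0.06]
shift [0.5941, -0.5965, 0.0645] rot [0.0, 0.0, 8.44] tilt 0.0
[ 0.1000646  -0.39998797  0.06000078] [1.10258953 0.63087634 0.17591611]
[((np.float64(0.1), np.float64(0.4)), 416), ((np.float64(0.1), np.float64(0.45)), 220), ((np.float64(0.15), np.float64(-0.4)), 1), ((np.float64(0.15), np.float64(0.4)), 428), ((np.float64(0.15), np.float64(0.45)), 182), ((np.float64(0.2), np.float64(-0.4)), 133), ((np.float64(0.2), np.float64(0.35)), 64), ((np.float64(0.2), np.float64(0.4)), 395), ((np.float64(0.2), np.float64(0.45)), 161), ((np.float64(0.2), np.float64(0.55)), 95), ((np.float64(0.2), np.float64(0.6)), 70), ((np.float64(0.25), np.float64(0.35)), 143), ((np.float64(0.25), np.float64(0.4)), 353), ((np.float64(0.25), np.float64(0.45)), 128), ((np.float64(0.25), np.float64(0.55)), 132), ((np.float64(0.25), np.float64(0.6)), 1), ((np.float64(0.3), np.float64(0.35)), 20), ((np.float64(0.3), np.float64(0.4)), 233), ((np.float64(0.3), np.float64(0.45)), 70), ((np.float64(0
[... 408 characters left out ...]
4(0.05)), 283), ((np.float64(0.85), np.float64(0.1)), 3), ((np.float64(0.9), np.float64(-0.4)), 32), ((np.float64(0.9), np.float64(0.0)), 75), ((np.float64(0.9), np.float64(0.05)), 276), ((np.float64(0.9), np.float64(0.1)), 23), ((np.float64(0.95), np.float64(0.0)), 48), ((np.float64(0.95), np.float64(0.05)), 241), ((np.float64(0.95), np.float64(0.1)), 48), ((np.float64(1.0), np.float64(0.0)), 30), ((np.float64(1.0), np.float64(0.05)), 212), ((np.float64(1.0), np.float64(0.1)), 32), ((np.float64(1.05), np.float64(0.0)), 15), ((np.float64(1.05), np.float64(0.05)), 147), ((np.float64(1.05), np.float64(0.1)), 9), ((np.float64(1.1), np.float64(0.0)), 1), ((np.float64(1.1), np.float64(0.05)), 2)]
```

Emit:
{"name": "step_arm", "arguments": {"steps": [0.05,-0.05,0.005,0,0,1,0.09,-0.09,0.01,0,0,2,0.13,-0.13,0.015,0,0,3,0.17,-0.17,0.02,0,0,4,0.21,-0.21,0.025,0,0,5,0.25,-0.25,0.03,0,0,6,0.29,-0.29,0.035,0,0,7,0.33,-0.33,0.04,0,0,8,0.37,-0.37,0.045,0,0,8.4,0.41,-0.41,0.05,0,0,8.4,0.45,-0.45,0.055,0,0,8.4,0.49,-0.49,0.06,0,0,8.4], "jaw": 1}}

```text
time: 3.7
position: [0.5102, 0.0792, 0.1547]
orientation: [0.0, 0.987, 0.159, 0.0]
contact_force: [0.6, -0.3, 0.2]
opening: 0.0918
```

```bash
python3 go.py .5546 .2195 .15 18.3
```

```text
t 3.7 pos [0.5102 0.0792 0.1547] head 18.32 open 0.0918 F [ 0.6 -0.3  0.2] j [ 0.06  0.35 -0.34  1.96  0.15  0.85 -1.61]
shift [0.0862, -0.1193, 0.0047] rot [0.02, -0.04, 0.02] tilt 0.05
```

Emit:
{"name": "step_arm", "arguments": {"steps": [0.03,-0.04,0.005,0,0,0,0.06,-0.085,0.005,0,0,0,0.0862,-0.1193,0.005,0,0,0,0.0862,-0.1193,0.005,0,0,0,0.0862,-0.1193,0.04,0,0,0,0.0862,-0.1193,0.07,0,0,0,0.0862,-0.1193,0.1,0,0,0,0.0862,-0.1193,0.12,0,0,0,0.0862,-0.1193,0.135,0,0,0,0.0862,-0.1193,0.144,0,0,0,0.0862,-0.1193,0.144,0,0,0,0.0862,-0.1193,0.144,0,0,0]}}

```text
time: 5.2
position: [0.5544, 0.2183, 0.0113]
orientation: [-0.0, 0.987, 0.159, 0.001]
contact_force: [0.5, -0.5, 0.3]
opening: 0.0918
```

```bash
python3 go.py .5546 .2195 .008 18.3; python3 -c "
from n import *
p,d=snap('side'); u,v=proj('side',[[.555,.22,.03]])[0].astype(int)
cv2.imwrite('pics/g1.png',cv2.resize(cv2.cvtColor(p,cv2.COLOR_RGB2BGR)[v-50:v+40,u-60:u+60],None,fx=6,fy=6,interpolation=cv2.INTER_CUBIC))"
```

```text
t 5.2 pos [0.5544 0.2183 0.0113] head 18.35 open 0.0918 F [ 0.5 -0.5  0.3] j [-0.22  0.67 -0.29  1.84  0.29  0.67 -1.92]
shift [0.0005, -0.0011, 0.0033] rot [-0.0, -0.08, 0.05] tilt 0.08
```

View pics/g1.png

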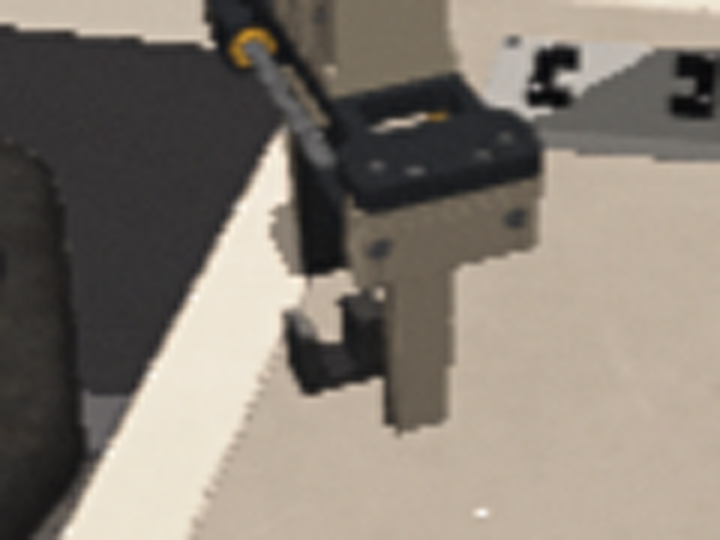

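Emit:
{"name": "step_arm", "arguments": {"steps": [0,0,0.003,0,0,0,0,0,0.003,0,0,0,0,0,0.003,0,0,0,0,0,0.003,0,0,0,0,0,0.003,0,0,0,0,0,0.003,0,0,0,0,0,0.003,0,0,0,0,0,0.003,0,0,0], "jaw": 0}}

```text
time: 6.25
position: [0.5538, 0.218, 0.0075]
orientation: [-0.0, 0.987, 0.159, -0.0]
contact_force: [0.2, 0.4, 0.3]
opening: 0.0208
```

Emit:
{"name": "step_arm", "arguments": {"steps": [0,0,0,0,0,0,0,0,-0.02,0,0,0,0,0,-0.05,0,0,0,0,0,-0.08,0,0,0,0,0,-0.08,0,0,0]}}

```text
time: 6.88
position: [0.5558, 0.2188, 0.091]
orientation: [-0.001, 0.987, 0.159, 0.003]
contact_force: [-0.3, -0.5, -1.4]
opening: 0.0208
```

```bash
python3 go.py .4417 .046 .095 -12.7
```

```text
t 6.88 pos [0.5558 0.2188 0.091 ] head 18.34 open 0.0208 F [-0.3 -0.5 -1.4] j [-0.18  0.56 -0.33  1.82  0.24  0.8  -1.88]
shift [-0.1627, 0.1281, -0.005] rot [-0.1, -0.33, 31.04] tilt 0.34
```

Emit:
{"name": "step_arm", "arguments": {"steps": [-0.03,0.025,-0.005,0,0,5,-0.06,0.05,-0.005,0,0,10,-0.09,0.075,-0.005,0,0,16,-0.12,0.1,-0.005,0,0,22,-0.145,0.115,-0.005,0,0,28,-0.1627,0.1281,-0.005,0,0,31.04,-0.1627,0.1281,-0.005,0,0,31.04,-0.1627,0.1281,-0.005,0,0,31.04,-0.1627,0.1281,-0.005,0,0,31.04]}}

```text
time: 8.0
position: [0.4405, 0.0461, 0.0926]
orientation: [-0.0, 0.994, -0.11, 0.0]
contact_force: [0.2, -0.0, -1.2]
opening: 0.0206
```

```bash
python3 go.py .4417 .046 .06 -12.7; python3 -c "
from m import *
from n import proj
p,d=snap('side','s1.png');u,v=proj('side',[[.442,.046,.06]])[0].astype(int)
cv2.imwrite('pics/g2.png',cv2.resize(cv2.cvtColor(p,cv2.COLOR_RGB2BGR)[v-40:v+50,u-60:u+60],None,fx=6,fy=6,interpolation=cv2.INTER_CUBIC))
for c in('top','side'):
  if c=='top': p,d=snap('top')
  for r in ctrl.tip_of(c,'core_lower_mid'): print(c,r['conf'],w(c,r['point']))
measure('core_lower_mid',(.442,.046),.07,.13,('side',))"
```

```text
t 8.0 pos [0.4405 0.0461 0.0926] head -12.59 open 0.0206 F [ 0.2 -0.  -1.2] j [ 0.01  0.32 -0.21  2.18  0.11  0.65 -2.08]
shift [0.0012, -0.0001, 0.0326] rot [-0.04, -0.02, 0.11] tilt 0.04
top 0.26 [0.4763298  0.36598824 0.01437323]
side 0.49 [0.43881575 0.04513956 0.0997547 ]
core_lower_mid side h 267 rect c [439.8  51.3] size [59.2 43. ] ang 5.0 pca 168.1 mean [442.1  56.8] z [0.088  0.1032 0.1257]
core_lower_mid side h&tr 160 rect c [441.8  52. ] size [37.3 55.7] ang 78.5 pca 167.4 mean [442.5  51.9] z [0.0872 0.0953 0.1142]
```

View pics/g2.png

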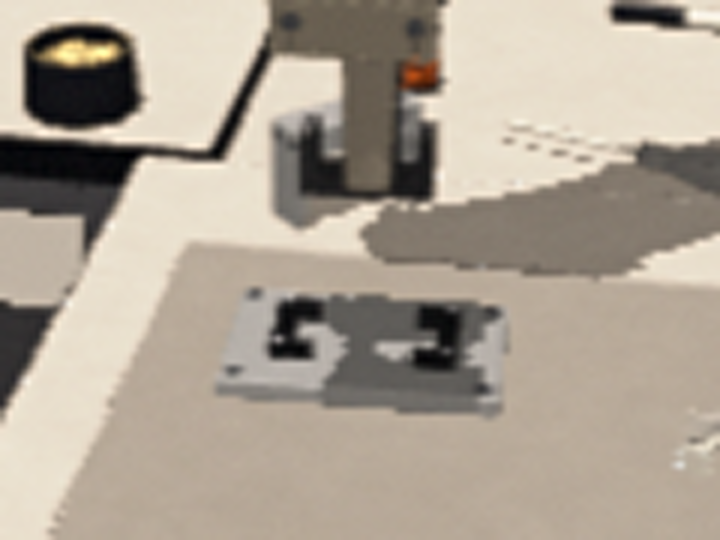

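The held core's front face shows at columns 303–437 of the crop, with the finger centred near 374. I'll compare its bottom edge with the nest in the same camera.

Run:
```python
from n import *
u,v=proj('side',[[.442,.046,.06]])[0].astype(int)
q=(np.array([(303,194),(437,201)])+.5)/6-.5+np.array([u-60,v-40])
P=ray('side',q,.085)[:,:2]*1000; e=P[0]-P[1]
t=np.radians(-12.7); n=np.array([-np.sin(t),np.cos(t)]); print(P,np.hypot(*e),np.degrees(np.arctan2(e[1],e[0])),P.mean(0)-10.5*n)
```

```text
[[468.99308603  47.11692926]
 [414.35084244  58.0507558 ]] 55.72542819298781 -11.315354464976627 [439.36357909  42.34072982]
```

Run:
```python
from n import *
p,d=snap('side'); P=cloud('side',d)
t=np.radians(-12.6); n=np.array([-np.sin(t),np.cos(t)]); a=np.array([np.cos(t),np.sin(t)])
dx=P[...,:2]-np.array([.442,.046]); N=dx@n*1000; A=dx@a*1000; Z=P[...,2]*1000
m=(d>0)&(abs(A)<45)&(abs(N)<40)&(Z>82)&(Z<112)
for z in range(82,112,4):
    k=m&(Z>=z)&(Z<z+4); i=np.argsort(A[k]); print(z,k.sum(),[(round(x),round(y,1)) for x,y in zip(A[k][i][::2],N[k][i][::2])])
# plate: edges in depth image rows
m=(d>0)&(abs(A)<75)&(abs(N)<60)&(Z>9)&(Z<15); print(np.percentile(A[m],[0,1,99,100]),np.percentile(N[m],[0,1,99,100]),Z[m].mean())
m=(d>0)&(abs(A)<45)&(abs(N)<30)&(Z>17)&(Z<23); print('loc',np.percentile(A[m],[0,3,97,100]),np.percentile(N[m],[0,3,97,100]),m.sum())
```

```text
82 3 [(-26, np.float64(7.1)), (14, np.float64(6.7))]
86 23 [(-29, np.float64(9.1)), (-24, np.float64(8.5)), (-16, np.float64(7.6)), (-12, np.float64(10.6)), (-6, np.float64(8.3)), (-2, np.float64(11.6)), (3, np.float64(9.6)), (9, np.float64(8.4)), (14, np.float64(7.6)), (16, np.float64(7.8)), (21, np.float64(9.9)), (26, np.float64(9.7))]
90 37 [(-28, np.float64(6.1)), (-26, np.float64(9.0)), (-21, np.float64(11.3)), (-21, np.float64(6.6)), (-19, np.float64(-12.0)), (-19, np.float64(9.8)), (-18, np.float64(-3.9)), (-16, np.float64(8.1)), (-13, np.float64(2.1)), (9, np.float64(6.3)), (11, np.float64(12.6)), (11, np.float64(-13.5)), (12, np.float64(0.4)), (16, np.float64(9.6)), (17, np.float64(0.7)), (19, np.float64(7.3)), (19, np.float64(2.0)), (24, np.float64(9.2)), (26, np.float64(10.8))]
94 35 [(-28, np.float64(6.9)), (-26, np.float64(7.0)), (-21, np.float64(3.8)), (-17, np.float64(-6.9)), (-15, np.float64(-2.4)), (-14, np.float64(10.3)), (-12, np.float64(-5.3)), (-12, np.float64(-11.3)), (-7, np.float64(18.5)), (-2, np.float64(18.8)), (3, np.float64(18.2)), (9, np.float64(1.6)), (1
[... 743 characters left out ...]
, np.float64(-10.4)), (-28, np.float64(8.3)), (-26, np.float64(7.0)), (-12, np.float64(21.8)), (-10, np.float64(23.2)), (-7, np.float64(23.0)), (-3, np.float64(22.0)), (0, np.float64(24.8)), (2, np.float64(21.2)), (19, np.float64(5.2)), (21, np.float64(8.1)), (24, np.float64(6.5)), (26, np.float64(7.1))]
110 11 [(-29, np.float64(-9.7)), (-26, np.float64(8.3)), (-11, np.float64(-13.6)), (0, np.float64(23.6)), (19, np.float64(4.4)), (21, np.float64(9.8))]
[-61.17167195 -60.44973306  57.25547021  58.77914016] [-39.76169693 -36.89090906  43.66726237  45.06525152] 12.889488981062112
loc [-41.13794389 -40.25525323  37.81141783  38.43163494] [-19.09188369 -17.38126769  22.74591993  23.68718252] 104
```

Emit:
{"name": "step_arm", "arguments": {"steps": [0.0008,-0.003,0.015,0,0,0,0.0008,-0.003,0.03,0,0,0,0.0008,-0.003,0.045,0,0,0,0.0008,-0.003,0.056,0,0,0,0.0008,-0.003,0.059,0,0,0,0.0008,-0.003,0.059,0,0,0,0.0008,-0.003,0.059,0,0,0]}}

```text
time: 9.22
position: [0.4416, 0.0479, 0.034]
orientation: [-0.0, 0.994, -0.111, 0.0]
contact_force: [-0.0, 0.3, -1.1]
opening: 0.0207
```

```bash
cat > crop.py <<'E'
from n import *
import sys
def crop(cam,c,fn,f=8,hw=(48,36)):
    p,d=snap(cam);u,v=proj(cam,[c])[0].astype(int)
    cv2.imwrite('pics/'+fn,cv2.resize(cv2.cvtColor(p,cv2.COLOR_RGB2BGR)[v-hw[1]:v+hw[1],u-hw[0]:u+hw[0]],None,fx=f,fy=f,interpolation=cv2.INTER_CUBIC)); print(fn,'off',u-hw[0],v-hw[1],'f',f)
    return p,d
E
python3 go.py .4417 .046 .06 -12.7; python3 -c "
from crop import *
crop('side',[.442,.046,.025],'g3.png');crop('top',[.442,.046,.025],'g3t.png')"
```

```text
t 9.22 pos [0.4416 0.0479 0.034 ] head -12.7 open 0.0207 F [-0.   0.3 -1.1] j [-0.03  0.44 -0.18  2.2   0.16  0.51 -2.13]
shift [0.0006, 0.0019, -0.026] rot [-0.01, -0.05, -0.0] tilt 0.05
g3.png off 236 161 f 8
g3t.png off 205 179 f 8
```

View pics/g3.png

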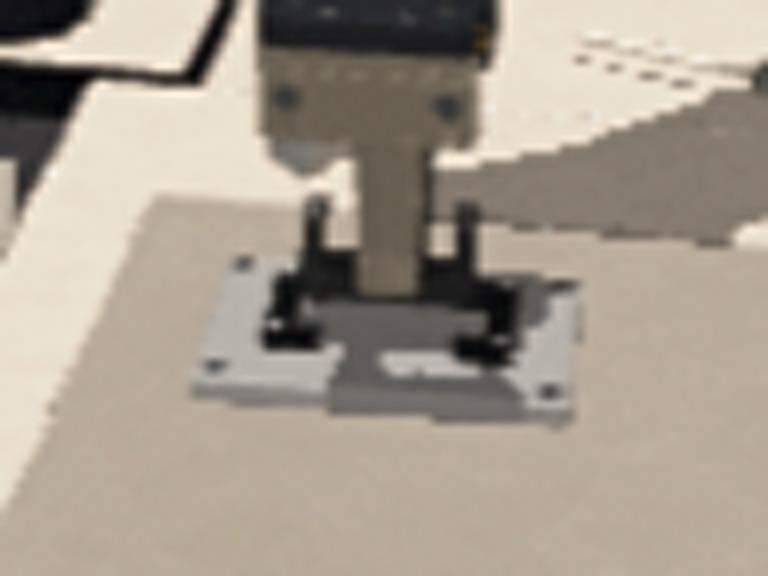

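View pics/g3t.png

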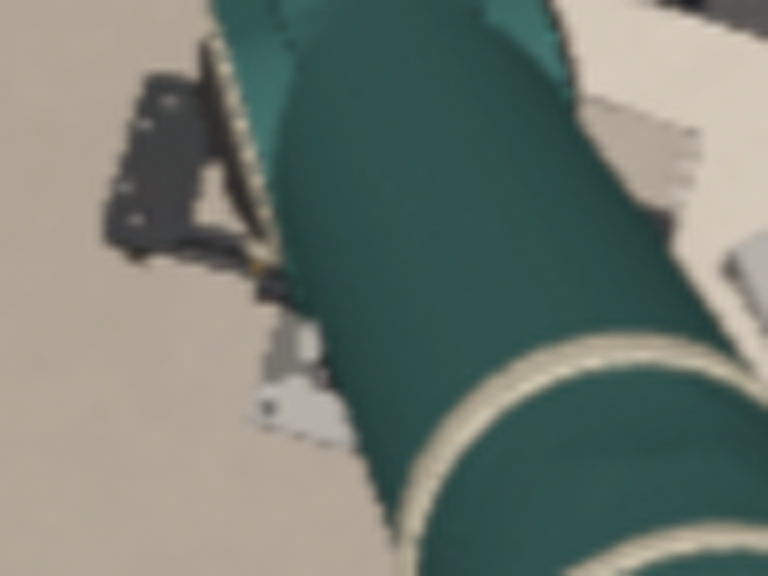

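Run:
```python
from n import *
t=np.radians(-12.7); n=np.array([-np.sin(t),np.cos(t)]); a=np.array([np.cos(t),np.sin(t)])
c0=np.array([.4412,.0451]) # nest by side holes
off=np.array([236,161])
for N in(-4,-2,0,2,4):
    q=[np.r_[c0+a*A/1000+n*(N+10.5)/1000,.0265] for A in(-28,-15,15,28)]
    print(N,((proj('side',q)-off+.5)*8-.5).round(0).tolist())
q=[np.r_[c0+a*A/1000+n*M/1000,.0195] for A,M in((40,20),(-40,20),(21,20),(-21,20))]
print(((proj('side',q)-off+.5)*8-.5).round(0).tolist())
p,d=snap('side'); g=p.sum(2)//3
for col in (277,279,280,289,291,293): print(col,(col-236+.5)*8,[(int((r-161+.5)*8),g[r,col]) for r in range(194,203)])
```

```text
-4 [[478.0, 302.0], [437.0, 299.0], [344.0, 293.0], [304.0, 290.0]]
-2 [[477.0, 305.0], [437.0, 303.0], [343.0, 296.0], [303.0, 293.0]]
0 [[477.0, 309.0], [436.0, 306.0], [343.0, 299.0], [302.0, 296.0]]
2 [[476.0, 312.0], [435.0, 309.0], [342.0, 302.0], [302.0, 299.0]]
4 [[476.0, 315.0], [435.0, 312.0], [341.0, 305.0], [301.0, 302.0]]
[[261.0, 327.0], [511.0, 346.0], [320.0, 331.0], [451.0, 341.0]]
277 332.0 [(268, np.uint64(23)), (276, np.uint64(26)), (284, np.uint64(28)), (292, np.uint64(30)), (300, np.uint64(57)), (308, np.uint64(90)), (316, np.uint64(95)), (324, np.uint64(93)), (332, np.uint64(91))]
279 348.0 [(268, np.uint64(25)), (276, np.uint64(29)), (284, np.uint64(30)), (292, np.uint64(31)), (300, np.uint64(59)), (308, np.uint64(92)), (316, np.uint64(92)), (324, np.uint64(92)), (332, np.uint64(93))]
280 356.0 [(268, np.uint64(55)), (276, np.uint64(56)), (284, np.uint64(58)), (292, np.uint64(43)), (300, np.uint64(55)), (308, np.uint64(91)), (316, np.uint64(94)), (324, np.uint64(93)), (332, np.uint64(93))]
289 428.0 [(268, np.uint64(23)), (276, np.uint64(22)), (284, np.uint64(27)), (292, np.uint64(29)), (300, np.uint64(33)), (308, np.uint64(75)), (316, np.uint64(91)), (324, np.uint64(92)), (332, np.uint64(91))]
291 444.0 [(268, np.uint64(22)), (276, np.uint64(24)), (284, np.uint64(28)), (292, np.uint64(27)), (300, np.uint64(33)), (308, np.uint64(70)), (316, np.uint64(92)), (324, np.uint64(94)), (332, np.uint64(93))]
293 460.0 [(268, np.uint64(25)), (276, np.uint64(28)), (284, np.uint64(29)), (292, np.uint64(29)), (300, np.uint64(27)), (308, np.uint64(41)), (316, np.uint64(91)), (324, np.uint64(95)), (332, np.uint64(72))]
```

Core edges match the predicted centred position (rows about 300 and 306, against 299 and 306), so I lower it now.

Emit:
{"name": "step_arm", "arguments": {"steps": [0,0,0.003,0,0,0,0,0,0.005,0,0,0,0,0,0.007,0,0,0,0,0,0.009,0,0,0,0,0,0.011,0,0,0,0,0,0.013,0,0,0,0,0,0.0135,0,0,0,0,0,0.0135,0,0,0]}}

```text
time: 10.38
position: [0.4412, 0.0479, 0.02]
orientation: [0.0, 0.994, -0.111, -0.0]
contact_force: [-0.6, 0.2, -1.3]
opening: 0.021
```

Emit:
{"name": "step_arm", "arguments": {"steps": [0,0,0.0008,0,0,0,0,0,0.0008,0,0,0]}}

```text
time: 10.62
position: [0.4413, 0.0479, 0.0195]
orientation: [0.0, 0.994, -0.111, 0.0]
contact_force: [-0.8, 0.3, 2.5]
opening: 0.0208
```

Emit:
{"name": "step_arm", "arguments": {"steps": [0,0,0,0,0,0,0,0,0,0,0,0,0,0,0,0,0,0,0,0,0,0,0,0], "jaw": 0.55}}

```text
time: 11.12
position: [0.4412, 0.0479, 0.0192]
orientation: [0.0, 0.994, -0.111, -0.0]
contact_force: [-0.0, 0.4, 0.3]
opening: 0.0506
```

```bash
python3 go.py .4417 .046 .06 -12.7
```

```text
t 11.12 pos [0.4412 0.0479 0.0192] head -12.7 open 0.0506 F [-0.   0.4  0.3] j [-0.04  0.47 -0.17  2.21  0.17  0.47 -2.14]
shift [0.0009, 0.0018, -0.0408] rot [0.0, 0.0, 0.0] tilt 0.0
```

Emit:
{"name": "step_arm", "arguments": {"steps": [0,0,-0.02,0,0,0,0,0,-0.05,0,0,0,0,0,-0.09,0,0,0,0,0,-0.13,0,0,0,0,0.03,-0.14,0,0,0,0,0.07,-0.14,0,0,0,0,0.11,-0.14,0,0,0,0,0.15,-0.14,0,0,0,0,0.18,-0.14,0,0,0,0,0.2,-0.14,0,0,0], "jaw": 1}}

```text
time: 12.38
position: [0.3966, -0.1486, 0.1593]
orientation: [0.0, 0.994, -0.111, -0.0]
contact_force: [0.1, 0.5, -0.0]
opening: 0.0921
```

```bash
python3 go.py .387 -.2535 .11 1; python3 -c "
from crop import *
crop('side',[.442,.046,.025],'g4.png');
for r in ctrl.tip_of('side','core_lower_mid'): print(r['conf'],w('side',r['point']))
crop('top',[.442,.046,.025],'g4t.png')
for r in ctrl.tip_of('top','core_lower_mid'): print(r['conf'],w('top',r['point']))
for r in ctrl.tip_of('top','nest_seat'): print(r['conf'],w('top',r['point']))"
```

```text
t 12.38 pos [ 0.3966 -0.1486  0.1593] head -12.8 open 0.0921 F [ 0.1  0.5 -0. ] j [ 0.36  0.17 -0.09  2.18  0.02  0.8  -1.54]
shift [0.0139, 0.1044, 0.0493] rot [0.02, 0.0, -13.8] tilt 0.02
g4.png off 236 161 f 8
0.6 [0.44073158 0.04943783 0.0237733 ]
0.57 [ 0.56696147 -0.23298699 -0.00087937]
g4t.png off 205 179 f 8
0.64 [0.44351843 0.04763008 0.01637484]
0.37 [0.44425067 0.04887349 0.02245742]
```

View pics/g4.png

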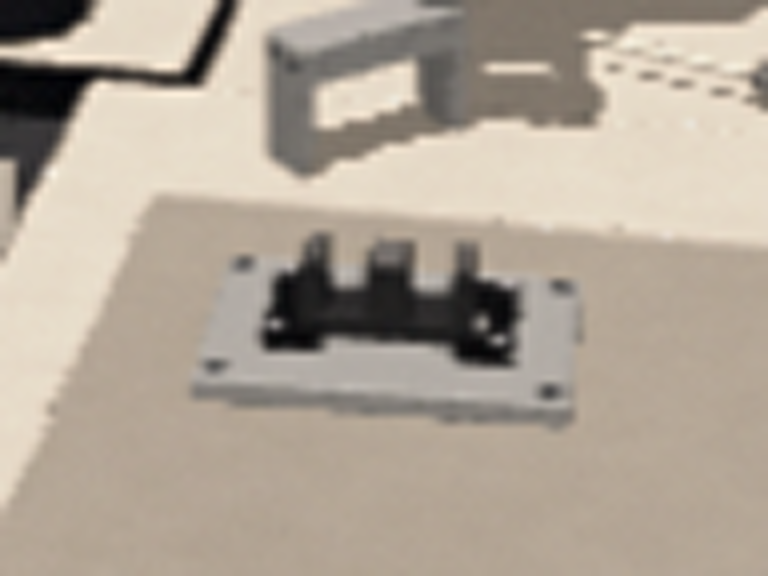

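View pics/g4t.png

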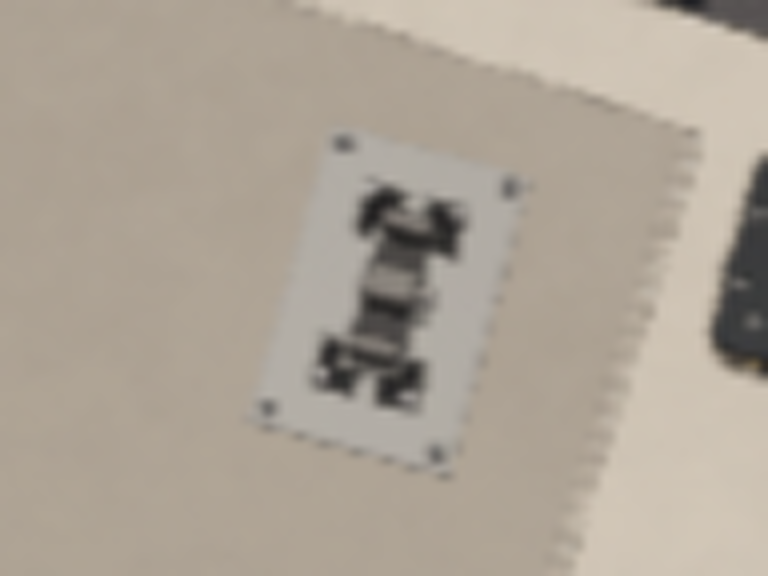

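Emit:
{"name": "step_arm", "arguments": {"steps": [0.004,0.03,0.015,0,0,-5,0.009,0.07,0.03,0,0,-10,0.0145,0.1044,0.05,0,0,-13.8,0.0145,0.1044,0.05,0,0,-13.8,0.0145,0.1044,0.07,0,0,-13.8,0.0145,0.1044,0.095,0,0,-13.8,0.0145,0.1044,0.12,0,0,-13.8,0.0145,0.1044,0.14,0,0,-13.8,0.0145,0.1044,0.1505,0,0,-13.8,0.0145,0.1044,0.1505,0,0,-13.8,0.0145,0.1044,0.1505,0,0,-13.8]}}

```text
time: 14.0
position: [0.3891, -0.2521, 0.0095]
orientation: [0.0, 1.0, 0.01, 0.001]
contact_force: [0.1, 0.6, -0.1]
opening: 0.092
```

```bash
python3 go.py .3875 -.2533 .007 1; python3 -c "
from crop import *
crop('side',[.387,-.253,.025],'g5.png');crop('top',[.387,-.253,.025],'g5t.png')"
```

```text
t 14.0 pos [ 0.3891 -0.2521  0.0095] head 1.13 open 0.092 F [ 0.1  0.6 -0.1] j [ 0.54  0.5  -0.04  2.17  0.04  0.46 -1.09]
shift [-0.0016, 0.0011, 0.0025] rot [0.03, -0.06, 0.13] tilt 0.07
g5.png off 242 114 f 8
g5t.png off 304 202 f 8
```

View pics/g5.png

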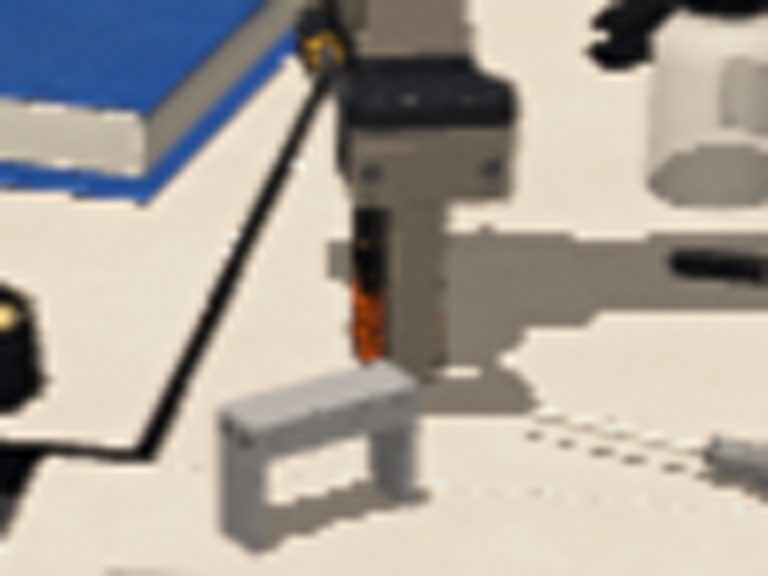

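Run:
```python
from n import *
off=np.array([242,114]); f=lambda q:((proj('side',q)-off+.5)*8-.5).round(0).tolist()
x,y,z=.3891,-.2521,.0095
print('finger tip inner',f([[x-.01,y+.046,z],[x+.01,y+.046,z]]),'outer',f([[x-.01,y+.064,z],[x+.01,y+.064,z]]))
for cx in(.387,.3885,.390): print(cx,f([[cx-.017,-.2533+.0225,.019],[cx+.017,-.2533+.0225,.019],[cx+.017,-.2533-.0225,.038]]))
```

```text
finger tip inner [[429.0, 378.0], [379.0, 380.0]] outer [[435.0, 397.0], [384.0, 399.0]]
0.387 [[444.0, 330.0], [360.0, 333.0], [348.0, 247.0]]
0.3885 [[440.0, 331.0], [356.0, 334.0], [344.0, 247.0]]
0.39 [[436.0, 331.0], [352.0, 334.0], [341.0, 247.0]]
```

View pics/g5t.png

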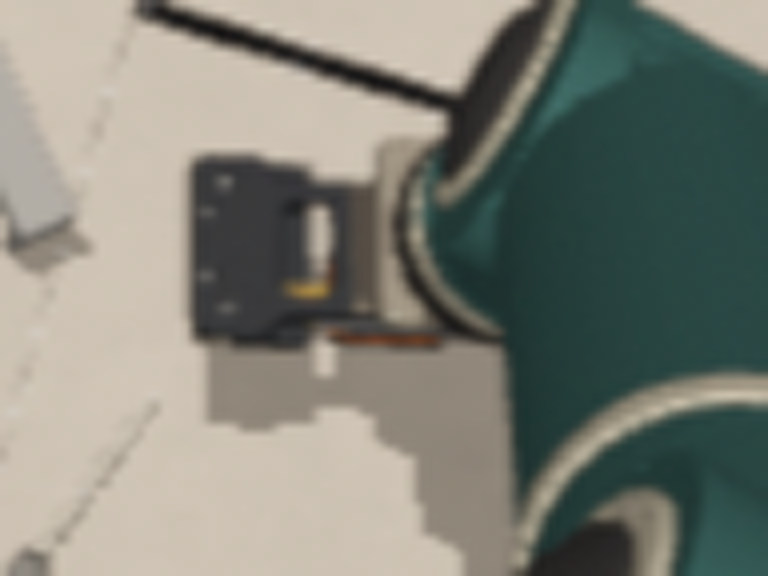

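Emit:
{"name": "step_arm", "arguments": {"steps": [0.0008,0,0.002,0,0,0,0.0008,0,0.002,0,0,0,0.0008,0,0.002,0,0,0,0.0008,0,0.002,0,0,0,0.0008,0,0.002,0,0,0,0.0008,0,0.002,0,0,0,0.0008,0,0.002,0,0,0], "jaw": 0}}

```text
time: 14.98
position: [0.3892, -0.2522, 0.0068]
orientation: [0.0, 1.0, 0.01, -0.0]
contact_force: [0.3, -0.9, 0.8]
opening: 0.0449
```

Emit:
{"name": "step_arm", "arguments": {"steps": [0,0,0,0,0,0,0,0,-0.02,0,0,0,0,0,-0.05,0,0,0,0,0,-0.09,0,0,0,0,0,-0.11,0,0,0,0,0,-0.11,0,0,0]}}

```text
time: 15.72
position: [0.3901, -0.2527, 0.118]
orientation: [0.001, 1.0, 0.01, 0.001]
contact_force: [-0.6, -0.7, -0.5]
opening: 0.045
```

```bash
python3 go.py .4412 .0479 .12 -12.7
```

```text
t 15.72 pos [ 0.3901 -0.2527  0.118 ] head 1.1 open 0.045 F [-0.6 -0.7 -0.5] j [ 0.55  0.3  -0.05  2.13  0.02  0.72 -1.07]
shift [0.0569, -0.2996, -0.0024] rot [0.08, -0.17, 13.8] tilt 0.19
```

Emit:
{"name": "step_arm", "arguments": {"steps": [0.006,-0.03,-0.003,0,0,1.4,0.013,-0.07,-0.003,0,0,3,0.02,-0.11,-0.003,0,0,5,0.028,-0.15,-0.003,0,0,7,0.036,-0.19,-0.003,0,0,9,0.044,-0.23,-0.003,0,0,11,0.051,-0.27,-0.003,0,0,13,0.0569,-0.2996,-0.003,0,0,13.8,0.0569,-0.2996,-0.003,0,0,13.8,0.0569,-0.2996,-0.003,0,0,13.8]}}

```text
time: 16.98
position: [0.4395, 0.0476, 0.1188]
orientation: [0.0, 0.994, -0.111, -0.001]
contact_force: [-0.5, 0.1, -1.7]
opening: 0.0449
```

```bash
python3 go.py .4412 .0479 .063 -12.7; python3 -c "
from crop import *
crop('side',[.442,.046,.08],'g6.png',hw=(48,40),f=8)"
```

```text
t 16.98 pos [0.4395 0.0476 0.1188] head -12.72 open 0.0449 F [-0.5  0.1 -1.7] j [-0.03  0.27 -0.17  2.16  0.07  0.71 -2.05]
shift [0.0017, -0.0008, 0.0558] rot [0.07, 0.12, -0.02] tilt 0.13
g6.png off 236 138 f 8
```

View pics/g6.png

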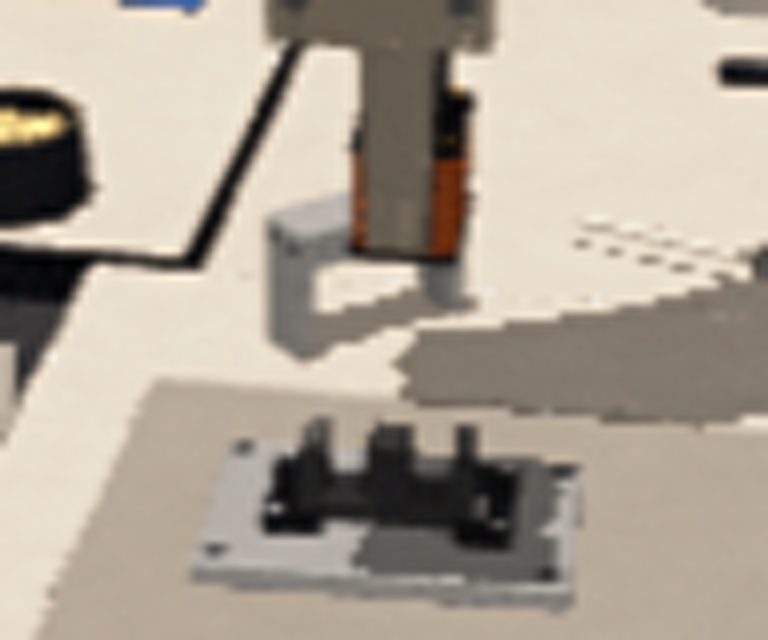

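```bash
cat > fit.py <<'E'
from n import *
t=np.radians(-12.7); n=np.array([-np.sin(t),np.cos(t)]); a=np.array([np.cos(t),np.sin(t)])
def pp(off,f,c,A,N,z,cam='side'):
    q=np.r_[np.array(c)+a*A/1000+n*N/1000,z]; return ((proj(cam,[q])[0]-np.array(off)+.5)*f-.5).round(1).tolist()
E
python3 - <<'E'
from fit import *
off=(236,138)
c=(.4395,.0476)
print('coil front bottom at A=0',[pp(off,8,c,A,22.5,.112) for A in(-17,17)],'A=-1', [pp(off,8,c,A-1,22.5,.112) for A in(-17,17)],'finger',[pp(off,8,c,A,22.5+9,.119) for A in(-10,10)])
c=(.4412,.0479)
print('leg tips front',[pp(off,8,c,A,10.5,.040) for A in(-28,-20.5,-7,7,20.5,28)])
print('leg base front',[pp(off,8,c,A,10.5,.020) for A in(-28,-20.5,-7,7,20.5,28)])
E
python3 -c "
import cv2;i=cv2.imread('pics/g6.png');cv2.imwrite('pics/g6a.png',cv2.resize(i[60:280,260:540],None,fx=2.5,fy=2.5));cv2.imwrite('pics/g6b.png',cv2.resize(i[400:560,260:540],None,fx=2.5,fy=2.5))"
```

```text
coil front bottom at A=0 [[452.1, 269.3], [340.1, 262.5]] A=-1 [[455.4, 269.5], [343.3, 262.7]] finger [[426.5, 260.1], [359.8, 256.0]]
leg tips front [[479.2, 460.2], [455.5, 458.6], [412.9, 455.6], [368.9, 452.5], [326.7, 449.5], [303.3, 447.9]]
leg base front [[477.3, 514.7], [453.8, 512.9], [411.6, 509.9], [368.1, 506.7], [326.3, 503.7], [303.1, 502.0]]
```

View pics/g6a.png

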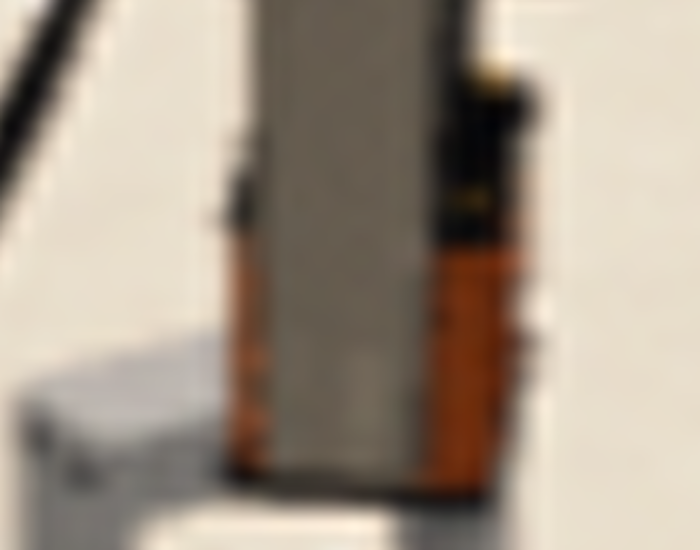

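View pics/g6b.png

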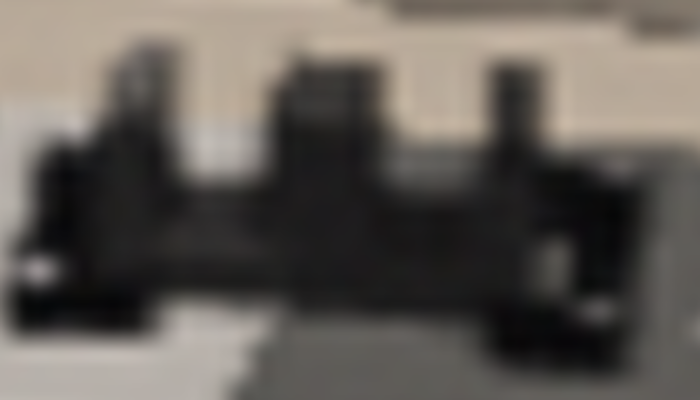

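Emit:
{"name": "step_arm", "arguments": {"steps": [0.002,-0.0006,0.015,0,0,0,0.004,-0.0006,0.03,0,0,0,0.004,-0.0006,0.045,0,0,0,0.004,-0.0006,0.058,0,0,0,0.004,-0.0006,0.065,0,0,0,0.004,-0.0006,0.066,0,0,0,0.004,-0.0006,0.066,0,0,0]}}

```text
time: 17.9
position: [0.4446, 0.0483, 0.054]
orientation: [-0.0, 0.994, -0.111, 0.0]
contact_force: [-0.6, -0.2, -1.6]
opening: 0.0449
```

```bash
python3 go.py .4412 .0479 .032 -12.7; python3 -c "
from crop import *
crop('side',[.442,.046,.04],'g7.png',hw=(34,26),f=12)"
```

```text
t 17.9 pos [0.4446 0.0483 0.054 ] head -12.69 open 0.0449 F [-0.6 -0.2 -1.6] j [-0.05  0.4  -0.15  2.19  0.11  0.56 -2.08]
shift [-0.0033, 0.0011, 0.022] rot [-0.01, -0.03, 0.01] tilt 0.03
g7.png off 250 165 f 12
```

View pics/g7.png

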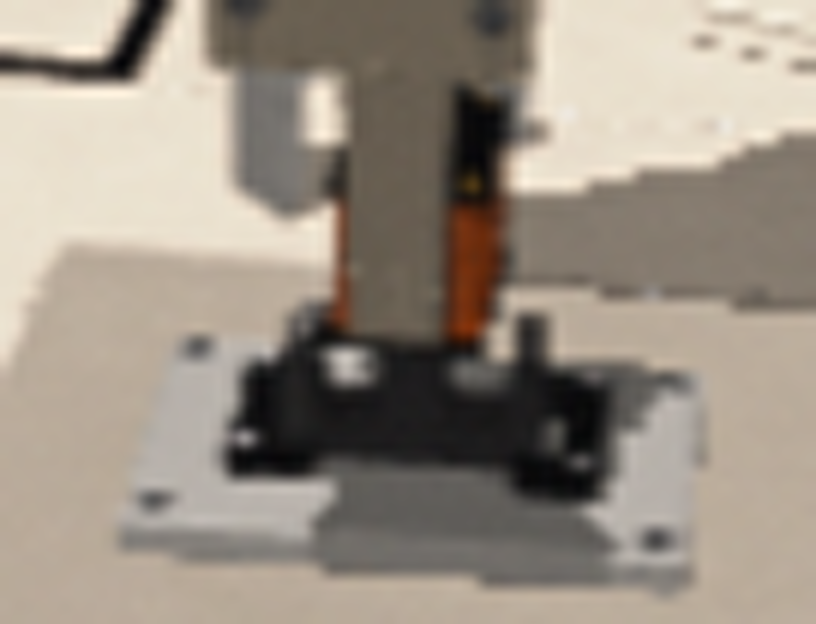

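Run:
```python
from fit import *
off=(250,165)
for dA in(0,-1,-2,-3): 
  c=np.array((.4446,.0483)); print(dA,'coil front bottom',[pp(off,12,c,A+dA,22.5,.0472) for A in(-17,17)],'winding top',[pp(off,12,c,A+dA,22.5,.070) for A in(-17,17)])
print('finger',[pp(off,12,c,A,22.5+9,.06) for A in(-10,10)])
c=(.4412,.0479)
for dA in(0,-.5,-1): print('leg front z.025',dA,[pp(off,12,c,A+dA,10.5,.025) for A in(-28,-20.5,-7,7,20.5,28)])
p,d=snap('side');g=p.sum(2)//3
for r in range(190,200): print(r,(r-165+.5)*12-.5,g[r,268:300].tolist())
print([ (c-250+.5)*12-.5 for c in (268,284,299)])
```

```text
0 coil front bottom [[478.2, 362.9], [315.7, 351.5]] winding top [[480.7, 266.5], [316.3, 255.4]]
-1 coil front bottom [[483.0, 363.2], [320.4, 351.8]] winding top [[485.6, 266.8], [321.1, 255.8]]
-2 coil front bottom [[487.8, 363.6], [325.2, 352.2]] winding top [[490.5, 267.1], [325.9, 256.1]]
-3 coil front bottom [[492.6, 363.9], [329.9, 352.5]] winding top [[495.3, 267.4], [330.7, 256.4]]
finger [[441.2, 327.9], [344.1, 321.2]]
leg front z.025 0 [[548.9, 428.0], [513.6, 425.4], [450.1, 420.9], [384.7, 416.1], [321.8, 411.6], [287.0, 409.1]]
leg front z.025 -0.5 [[551.3, 428.1], [515.9, 425.6], [452.5, 421.0], [387.0, 416.3], [324.1, 411.8], [289.3, 409.3]]
leg front z.025 -1 [[553.6, 428.3], [518.3, 425.8], [454.8, 421.2], [389.3, 416.5], [326.4, 411.9], [291.6, 409.4]]
190 305.5 [171, 171, 169, 172, 173, 171, 154, 122, 102, 82, 69, 81, 89, 90, 94, 98, 92, 90, 76, 51, 63, 53, 48, 99, 169, 168, 167, 169, 170, 171, 170, 170]
191 317.5 [171, 169, 168, 171, 170, 154, 110, 100, 67, 60, 68, 81, 91, 91, 96, 96, 93, 90, 72, 50, 64, 57, 57, 105, 144, 86, 80, 115, 167, 171, 171, 169]
192 32
[... 490 characters left out ...]
1, 30, 37, 107, 178, 164, 107, 64, 31, 28, 29, 27, 29, 51, 90, 90, 95, 100, 78, 35, 31, 59, 101, 102, 104, 105]
196 377.5 [177, 153, 66, 19, 21, 27, 31, 30, 28, 82, 145, 144, 115, 57, 30, 28, 28, 28, 30, 54, 91, 94, 91, 83, 55, 30, 23, 24, 29, 32, 64, 92]
197 389.5 [178, 152, 55, 16, 18, 28, 34, 33, 23, 32, 49, 50, 43, 30, 27, 28, 29, 30, 28, 33, 52, 62, 60, 55, 40, 29, 27, 21, 16, 12, 18, 31]
198 401.5 [178, 152, 55, 16, 18, 29, 34, 30, 24, 23, 23, 23, 23, 26, 28, 30, 30, 30, 27, 24, 25, 28, 28, 28, 28, 29, 28, 21, 15, 14, 10, 10]
199 413.5 [167, 118, 34, 15, 18, 26, 35, 32, 27, 25, 24, 25, 25, 28, 28, 28, 28, 28, 27, 25, 25, 22, 23, 25, 26, 29, 28, 25, 22, 11, 11, 15]
[221.5, 413.5, 593.5]
```

Emit:
{"name": "step_arm", "arguments": {"steps": [-0.0008,0.001,0.003,0,0,0,-0.0008,0.001,0.006,0,0,0,-0.0008,0.001,0.009,0,0,0,-0.0008,0.001,0.011,0,0,0,-0.0008,0.001,0.013,0,0,0,-0.0008,0.001,0.014,0,0,0]}}

```text
time: 18.75
position: [0.4433, 0.0473, 0.0396]
orientation: [0.0, 0.994, -0.111, -0.0]
contact_force: [0.4, -0.5, -1.0]
opening: 0.0445
```

Emit:
{"name": "step_arm", "arguments": {"steps": [0,0,0.002,0,0,0,0,0,0.004,0,0,0,0,0,0.006,0,0,0,0,0,0.008,0,0,0,0,0,0.01,0,0,0,0,0,0.012,0,0,0,0,0,0.012,0,0,0]}}

```text
time: 19.62
position: [0.4432, 0.0473, 0.0276]
orientation: [0.0, 0.994, -0.111, -0.0]
contact_force: [0.1, 0.4, -0.4]
opening: 0.0446
```

Emit:
{"name": "step_arm", "arguments": {"steps": [0,0,0.0008,0,0,0,0,0,0.0012,0,0,0]}}

```text
time: 19.88
position: [0.4435, 0.0473, 0.0267]
orientation: [0.0, 0.994, -0.111, 0.0]
contact_force: [-1.3, 0.2, 4.9]
opening: 0.0446
```

Emit:
{"name": "step_arm", "arguments": {"steps": [0,0,0,0,0,0,0,0,0,0,0,0,0,0,0,0,0,0,0,0,0,0,0,0], "jaw": 0.75}}

```text
time: 20.38
position: [0.4434, 0.0473, 0.0265]
orientation: [0.0, 0.994, -0.111, -0.0]
contact_force: [-0.1, 0.2, -0.3]
opening: 0.069
```

Emit:
{"name": "step_arm", "arguments": {"steps": [0,0,-0.01,0,0,0,0,0,-0.03,0,0,0,0,0,-0.07,0,0,0,0,0,-0.11,0,0,0,0,0,-0.15,0,0,0,0,-0.03,-0.16,0,0,0,0,-0.08,-0.16,0,0,0,0,-0.13,-0.16,0,0,0,0,-0.18,-0.16,0,0,0,0,-0.21,-0.16,0,0,0], "jaw": 1}}

```text
time: 21.62
position: [0.4894, 0.2549, 0.1873]
orientation: [-0.001, 0.994, -0.109, 0.0]
contact_force: [0.7, 0.1, -0.1]
opening: 0.0918
```

```bash
python3 go.py .475 .366 .11 -90; python3 -c "
from crop import *
from m import measure
crop('side',[.442,.046,.04],'g8.png',hw=(34,26),f=12);
for r in ctrl.tip_of('side','coil_mid'): print(r['conf'],w('side',r['point']))
crop('top',[.442,.046,.04],'g8t.png',hw=(34,26),f=12)
for r in ctrl.tip_of('top','coil_mid'): print(r['conf'],w('top',r['point']))
measure('coil_mid',(.442,.047),.05,.075)"
```

```text
t 21.62 pos [0.4894 0.2549 0.1873] head -12.56 open 0.0918 F [ 0.7  0.1 -0.1] j [-0.31  0.35 -0.28  1.86  0.12  0.94 -2.43]
shift [-0.0382, -0.1052, 0.0774] rot [-0.06, 0.03, 77.44] tilt 0.07
g8.png off 250 165 f 12
0.27 [0.37353431 0.25767718 0.00126925]
g8t.png off 219 188 f 12
0.72 [0.44513019 0.04821911 0.01783268]
0.67 [0.44504926 0.04802067 0.04026823]
coil_mid top h 132 rect c [441.9  46.1] size [44.7 34.6] ang 76.6 pca 76.3 mean [442.   46.2] z [0.0532 0.0578 0.0627]
coil_mid top h&tr 132 rect c [441.9  46.1] size [44.7 34.6] ang 76.6 pca 76.3 mean [442.   46.2] z [0.0532 0.0578 0.0627]
coil_mid side h 140 rect c [440.6  48.3] size [47.4 33.6] ang 77.5 pca 76.2 mean [441.   51.3] z [0.0509 0.0581 0.0602]
coil_mid side h&tr 140 rect c [440.6  48.3] size [47.4 33.6] ang 77.5 pca 76.2 mean [441.   51.3] z [0.0509 0.0581 0.0602]
```

View pics/g8.png

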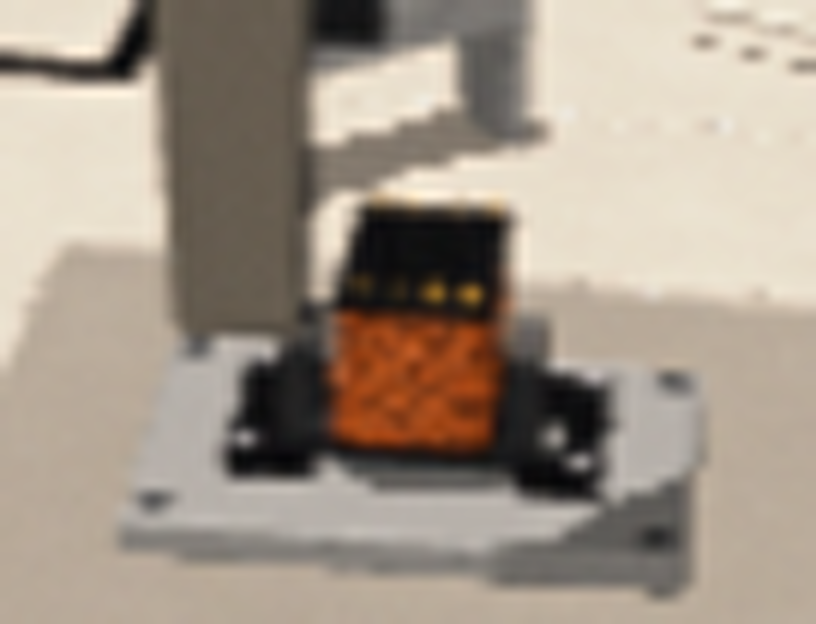

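View pics/g8t.png

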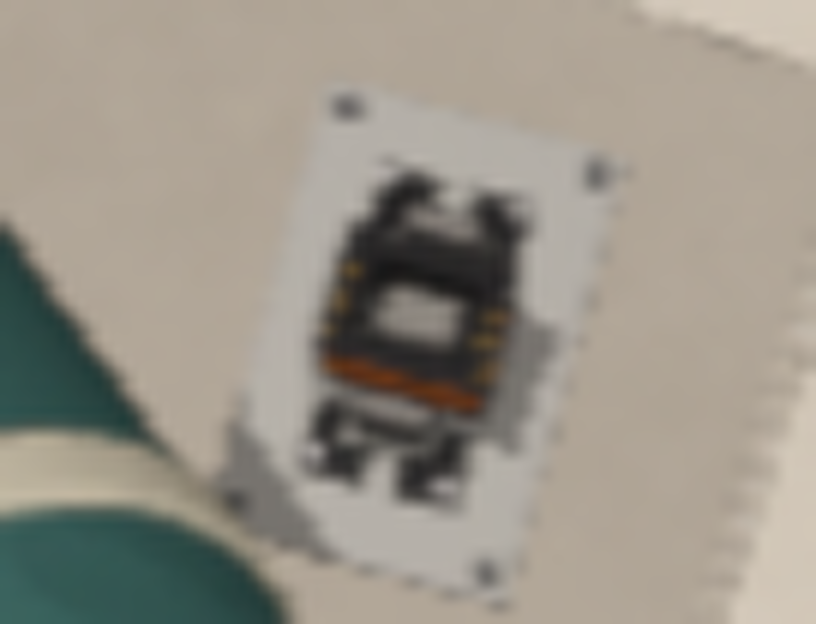

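```bash
python3 - <<'E'
from n import *
print(ray('top',[(132,178),(136,170),(140,172)],.005).round(3))
from m import measure
measure('core_upper_mid',(.476,.366),.02,.04,R=.045)
E
python3 go.py .4765 .366 .12 90
```

```text
[[0.541 0.429 0.005]
 [0.568 0.42  0.005]
 [0.562 0.407 0.005]]
core_upper_mid top h 123 rect c [474.7 362.7] size [54.3 21.8] ang 1.7 pca -173.9 mean [472.4 362.4] z [0.0229 0.0281 0.0324]
core_upper_mid top h&tr 123 rect c [474.7 362.7] size [54.3 21.8] ang 1.7 pca -173.9 mean [472.4 362.4] z [0.0229 0.0281 0.0324]
core_upper_mid side h 339 rect c [475.2 364.2] size [24.2 55.9] ang 89.7 pca -179.2 mean [475.3 367.4] z [0.0218 0.0283 0.0299]
core_upper_mid side h&tr 339 rect c [475.2 364.2] size [24.2 55.9] ang 89.7 pca -179.2 mean [475.3 367.4] z [0.0218 0.0283 0.0299]
t 22.23 pos [0.4897 0.2515 0.1867] head -12.76 open 0.0918 F [ 0.2 -0.3  0.4] j [-0.31  0.35 -0.28  1.86  0.12  0.94 -2.43]
shift [-0.0381, -0.1087, 0.0667] rot [0.02, -0.0, -102.76] tilt 0.02
```

Emit:
{"name": "step_arm", "arguments": {"steps": [-0.005,-0.015,0,0,0,-9,-0.01,-0.03,0.01,0,0,-19,-0.015,-0.045,0.02,0,0,-29,-0.02,-0.06,0.03,0,0,-39,-0.025,-0.07,0.04,0,0,-49,-0.03,-0.08,0.05,0,0,-59,-0.033,-0.09,0.055,0,0,-69,-0.036,-0.1,0.06,0,0,-79,-0.0381,-0.108,0.066,0,0,-89,-0.0381,-0.108,0.066,0,0,-98,-0.0381,-0.108,0.066,0,0,-102.7,-0.0381,-0.108,0.066,0,0,-102.7], "jaw": 0.85}}

```text
time: 23.72
position: [0.4763, 0.3656, 0.1204]
orientation: [-0.0, 0.708, 0.707, -0.0]
contact_force: [-0.6, 0.1, 0.3]
opening: 0.078
```

```bash
python3 go.py .4765 .365 .007 90
```

```text
t 23.73 pos [0.4763 0.3656 0.1204] head 89.91 open 0.078 F [-0.6  0.1  0.3] j [-0.23  0.6  -0.65  1.77  0.44  0.92 -1.07]
shift [-0.0006, 0.0003, 0.1134] rot [-0.02, 0.0, -0.09] tilt 0.02
```

Emit:
{"name": "step_arm", "arguments": {"steps": [0,0,0.03,0,0,0,0,0,0.06,0,0,0,0,0,0.085,0,0,0,0,0,0.1,0,0,0,0,0,0.11,0,0,0,0,0,0.113,0,0,0,0,0,0.114,0,0,0]}}

```text
time: 24.6
position: [0.4765, 0.3663, 0.0071]
orientation: [0.0, 0.707, 0.707, 0.0]
contact_force: [0.5, 0.8, 0.1]
opening: 0.0781
```

```bash
python3 go.py .4765 .365 .006 90;  python3 -c "
from crop import *
crop('side',[.476,.366,.02],'g9.png',hw=(40,30),f=10);crop('top',[.476,.366,.02],'g9t.png',hw=(40,30),f=10)"
```

```text
t 24.6 pos [0.4765 0.3663 0.0071] head 89.99 open 0.0781 F [0.5 0.8 0.1] j [-0.3   0.75 -0.55  1.82  0.56  0.74 -1.16]
shift [-0.0013, 0.0, 0.0011] rot [0.04, -0.03, -0.01] tilt 0.05
g9.png off 245 256 f 10
g9t.png off 109 168 f 10
```

View pics/g9.png

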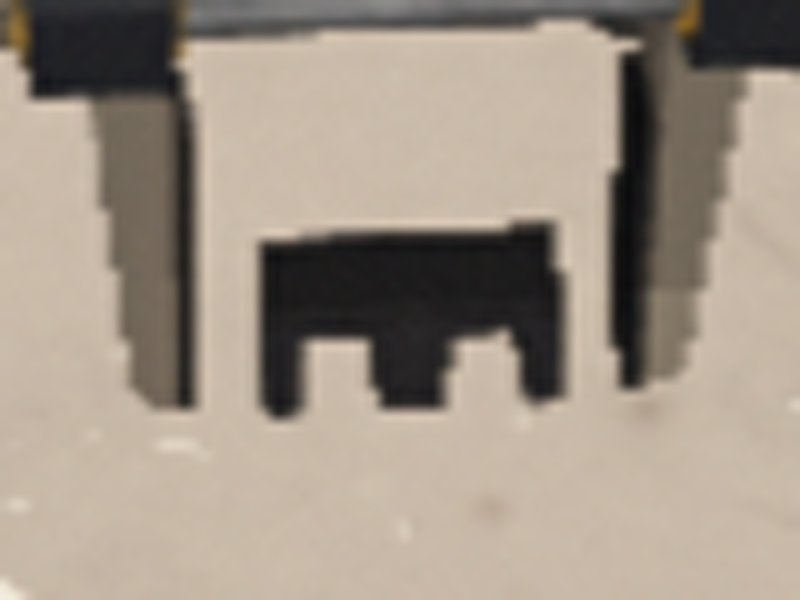

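View pics/g9t.png

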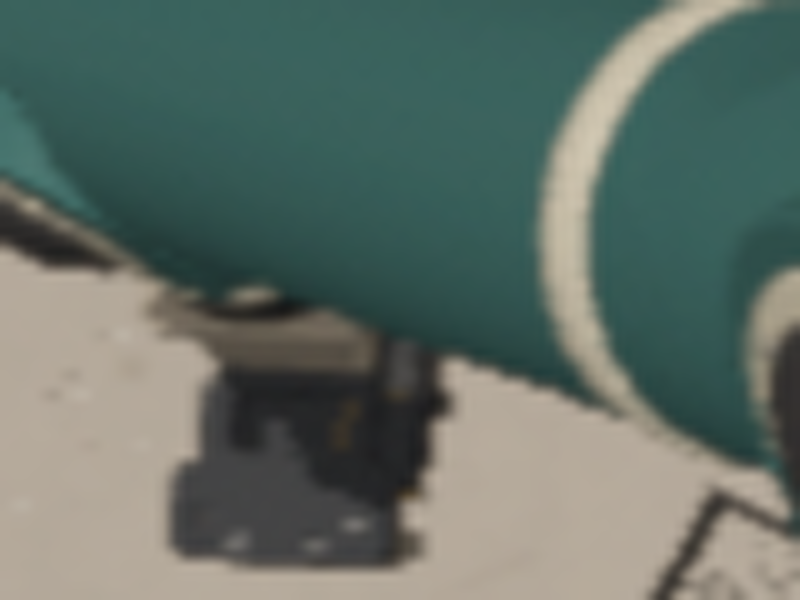

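Run:
```python
from n import *
off=np.array([245,256]); f=lambda q:((proj('side',q)-off+.5)*10-.5).round(0).tolist()
x,y,z=.4765,.3663,.0071
print('finger inner front', f([[x+.039,y+.01,z],[x-.039,y+.01,z]]),'outer', f([[x+.048,y+.01,z],[x-.048,y+.01,z]]),'inner back',f([[x+.039,y-.01,z],[x-.039,y-.01,z]]))
for cy in (.362,.365,.368): print(cy,f([[x+.028,cy+.0105,0],[x-.028,cy+.0105,0],[x+.028,cy+.0105,.028],[x-.028,cy-.0105,.028]]))
```

```text
finger inner front [[198.0, 413.0], [620.0, 392.0]] outer [[150.0, 416.0], [668.0, 389.0]] inner back [[191.0, 336.0], [602.0, 315.0]]
0.362 [[256.0, 424.0], [556.0, 408.0], [256.0, 311.0], [545.0, 217.0]]
0.365 [[258.0, 436.0], [558.0, 420.0], [258.0, 322.0], [547.0, 228.0]]
0.368 [[259.0, 448.0], [561.0, 432.0], [259.0, 334.0], [550.0, 239.0]]
```

Emit:
{"name": "step_arm", "arguments": {"steps": [-0.0025,0,0.001,0,0,0,-0.0025,0,0.001,0,0,0,-0.0025,0,0.001,0,0,0]}}

```text
time: 25.08
position: [0.4762, 0.3634, 0.0057]
orientation: [0.0, 0.707, 0.707, 0.0]
contact_force: [0.5, -0.4, 0.0]
opening: 0.0779
```

Emit:
{"name": "step_arm", "arguments": {"steps": [0,0,0,0,0,0,0,0,0,0,0,0,0,0,0,0,0,0,0,0,0,0,0,0,0,0,0,0,0,0,0,0,0,0,0,0], "jaw": 0}}

```text
time: 25.82
position: [0.4761, 0.3634, 0.0055]
orientation: [-0.0, 0.707, 0.707, -0.0]
contact_force: [-0.1, 0.2, -0.2]
opening: 0.056
```

Emit:
{"name": "step_arm", "arguments": {"steps": [0,0,-0.02,0,0,0,0,0,-0.05,0,0,0,0,0,-0.09,0,0,0,0,0,-0.13,0,0,0,0,0,-0.14,0,0,0,0,0,-0.14,0,0,0]}}

```text
time: 26.58
position: [0.4763, 0.3633, 0.1462]
orientation: [0.0, 0.707, 0.707, 0.0]
contact_force: [-0.1, -0.4, -1.3]
opening: 0.0556
```

```bash
python3 go.py .4428 .0476 .125 77.3
```

```text
t 26.57 pos [0.4763 0.3633 0.1462] head 89.99 open 0.0556 F [-0.1 -0.4 -1.3] j [-0.21  0.56 -0.67  1.76  0.41  0.96 -1.05]
shift [-0.3157, -0.0335, 0.0211] rot [0.06, -0.02, 12.69] tilt 0.07
```

Emit:
{"name": "step_arm", "arguments": {"steps": [-0.04,-0.004,0.003,0,0,1.5,-0.08,-0.008,0.006,0,0,3,-0.12,-0.012,0.009,0,0,5,-0.16,-0.016,0.012,0,0,7,-0.2,-0.02,0.015,0,0,9,-0.24,-0.025,0.018,0,0,11,-0.28,-0.03,0.021,0,0,12.7,-0.3,-0.032,0.021,0,0,12.7,-0.3156,-0.0343,0.021,0,0,12.7,-0.3156,-0.0343,0.021,0,0,12.7,-0.3156,-0.0343,0.021,0,0,12.7]}}

```text
time: 27.95
position: [0.4414, 0.0485, 0.124]
orientation: [-0.001, 0.781, 0.625, -0.0]
contact_force: [0.7, 0.9, -1.1]
opening: 0.0558
```

```bash
python3 go.py .442 .0477 .072 77.3; python3 -c "
from crop import *
crop('side',[.442,.046,.075],'g10.png',hw=(34,34),f=10)"
```

```text
t 27.95 pos [0.4414 0.0485 0.124 ] head 77.34 open 0.0558 F [ 0.7  0.9 -1.1] j [ 0.37  0.33 -0.63  2.13  0.28  0.76 -0.67]
shift [-0.0007, 0.0008, 0.052] rot [-0.07, -0.02, 0.04] tilt 0.07
g10.png off 250 145 f 10
```

View pics/g10.png

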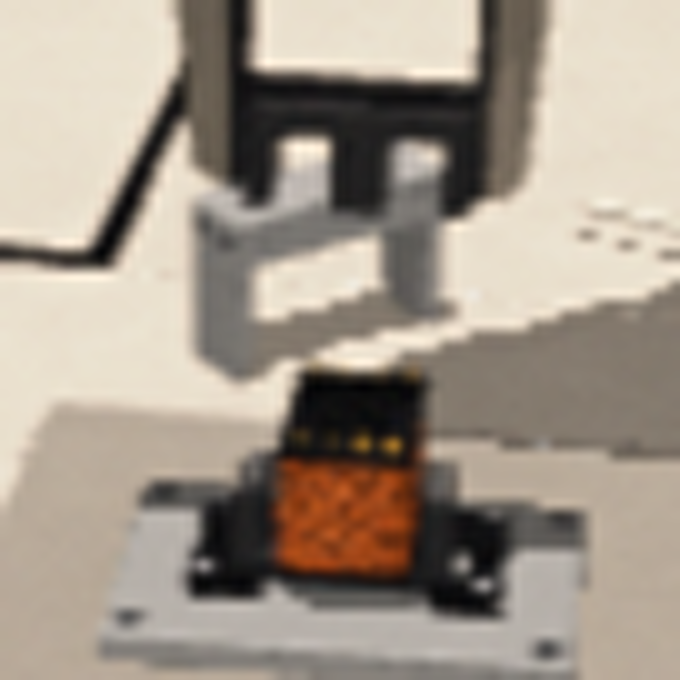

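```bash
python3 - <<'E'
from fit import *
off=(250,145); c=(.4414,.0485)
print('upper legs bottom',[pp(off,10,c,A,10.5,.1185) for A in(-28,-20.5,-7,7,20.5,28)],'top',[pp(off,10,c,A,10.5,.1465) for A in(-28,28)])
c=(.442,.0477)
print('lower leg base front',[pp(off,10,c,A,10.5,.022) for A in(-28,-20.5,-7,7,20.5,28)])
print('coil bottom front',[pp(off,10,c,A,22.5,.02) for A in(-17,17)],'top front',[pp(off,10,c,A,22.5,.058) for A in(-17,17)],'top back',[pp(off,10,c,A,-22.5,.058) for A in(-17,17)])
E
python3 -c "
import cv2;i=cv2.imread('pics/g10.png');cv2.imwrite('pics/g10a.png',cv2.resize(i[50:250,180:560],None,fx=2,fy=2));cv2.imwrite('pics/g10b.png',cv2.resize(i[350:620,180:560],None,fx=2,fy=2))"
```

```text
upper legs bottom [[468.6, 225.7], [437.7, 223.8], [382.2, 220.6], [324.9, 217.2], [269.9, 213.9], [239.5, 212.1]] top [[472.4, 119.8], [239.8, 107.0]]
lower leg base front [[453.7, 566.4], [424.3, 564.3], [371.6, 560.5], [317.1, 556.5], [264.8, 552.7], [235.9, 550.6]]
coil bottom front [[405.9, 594.1], [272.3, 584.3]] top front [[409.5, 462.9], [273.4, 453.6]] top back [[426.4, 378.7], [295.5, 370.1]]
```

View pics/g10a.png

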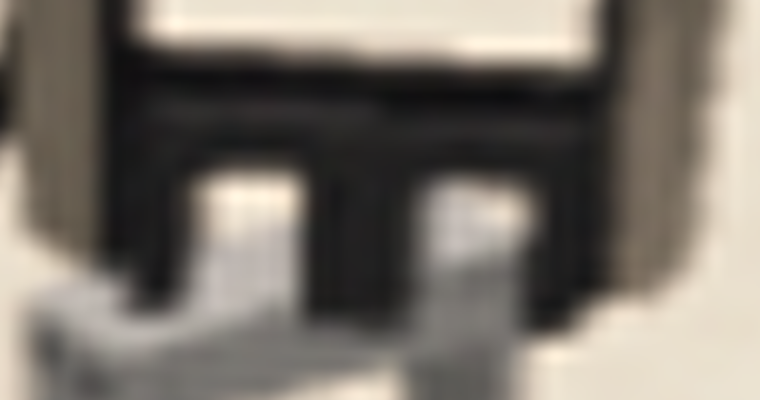

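View pics/g10b.png

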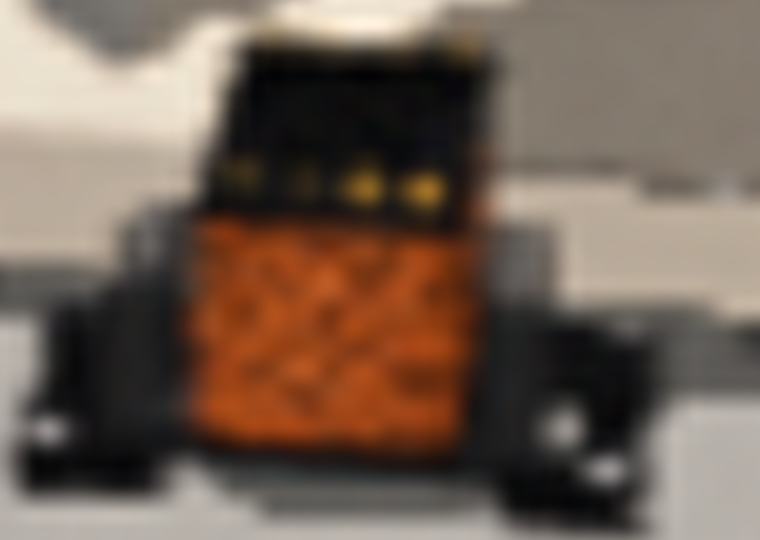

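Emit:
{"name": "step_arm", "arguments": {"steps": [-0.0006,0.001,0.015,0,0,0,-0.0006,0.001,0.03,0,0,0,-0.0006,0.001,0.044,0,0,0,-0.0006,0.001,0.051,0,0,0,-0.0006,0.001,0.0535,0,0,0,-0.0006,0.001,0.0535,0,0,0,-0.0006,0.001,0.0535,0,0,0]}}

```text
time: 28.88
position: [0.443, 0.047, 0.0714]
orientation: [0.0, 0.781, 0.625, 0.0]
contact_force: [-0.4, -0.6, -1.1]
opening: 0.0555
```

```bash
python3 go.py .4423 .0477 .072 77.3; python3 -c "
from crop import *
crop('side',[.442,.046,.055],'g11.png',hw=(30,26),f=12)
crop('top',[.442,.046,.055],'g11t.png',hw=(30,26),f=12)"
```

```text
t 28.88 pos [0.443  0.047  0.0714] head 77.3 open 0.0555 F [-0.4 -0.6 -1.1] j [ 0.31  0.43 -0.57  2.17  0.38  0.64 -0.75]
shift [0.0005, -0.0009, -0.0006] rot [0.05, -0.01, -0.0] tilt 0.05
g11.png off 254 160 f 12
g11t.png off 223 187 f 12
```

View pics/g11.png

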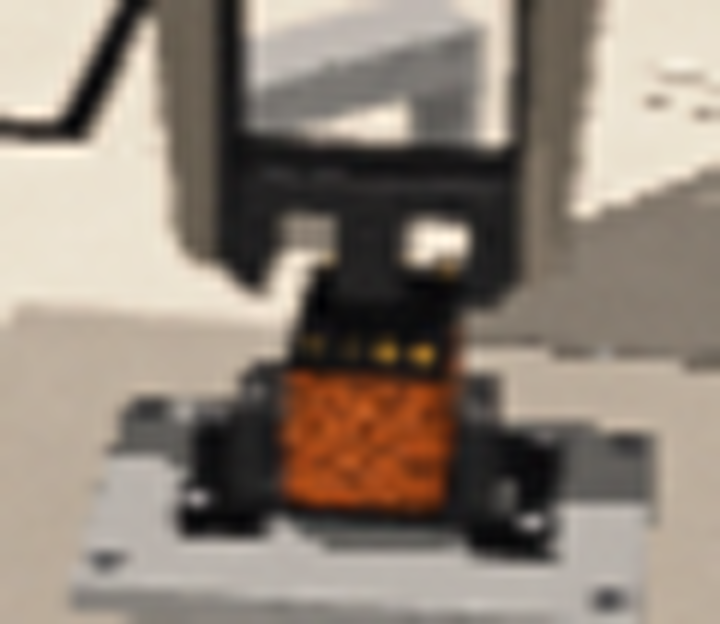

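View pics/g11t.png

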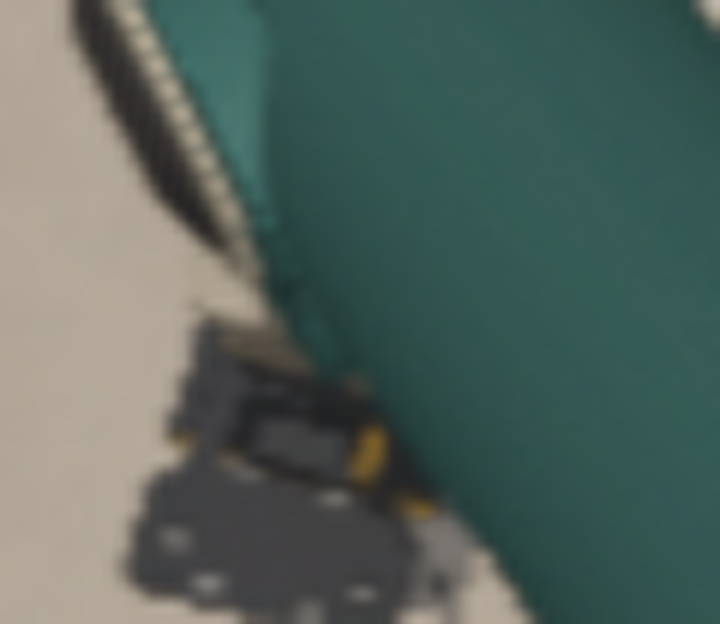

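Run:
```python
from fit import *
off=(254,160); c=(.443,.047)
print('upper midleg front z.08',[pp(off,12,c,A,10.5,.082) for A in(-20.5,-7,7,20.5)],'outer',[pp(off,12,c,A,10.5,.075) for A in (-28,28)], 'top', [pp(off,12,c,A,10.5,.094) for A in (-28,28)])
print('coil bottom front',[pp(off,12,c,A,22.5,.02) for A in(-17,17)],'top front',[pp(off,12,c,A,22.5,.058) for A in(-17,17)])
print('lower legs tip front',[pp(off,12,c,A,10.5,.040) for A in (-28,-20.5,20.5,28)])
print('lower legs tip back',[pp(off,12,c,A,-10.5,.040) for A in (-28,-20.5,20.5,28)])
```

```text
upper midleg front z.08 [[463.7, 245.6], [398.5, 241.5], [331.2, 237.1], [266.5, 233.0]] outer [[499.0, 278.0], [230.7, 260.5]] top [[501.8, 196.0], [230.8, 179.1]]
coil bottom front [[434.0, 531.5], [273.9, 519.7]] top front [[438.3, 374.1], [275.1, 362.9]]
lower legs tip front [[494.0, 424.8], [458.4, 422.3], [265.4, 408.8], [230.3, 406.3]]
lower legs tip back [[502.5, 376.6], [467.6, 374.2], [278.0, 361.2], [243.6, 358.9]]
```

```bash
cat > dep.py <<'E'
from fit import *
def faces(c,zr,ar,nr=(-5,40)):
    p,d=snap('side'); P=cloud('side',d); dx=P[...,:2]-np.array(c)
    N=dx@n*1000; A=dx@a*1000; Z=P[...,2]*1000
    return p,N,A,Z,d
E
python3 - <<'E'
from dep import *
p,N,A,Z,d=faces((.443,.047),0,0)
for nm,z0,z1,a0,a1 in(('upper back',86,93,-22,22),('upper midleg',68,84,-4,4),('coil wind',24,48,-12,12),('coil flange',50,57,-14,14),('fingers',75,100,29,45),('fingersR',75,100,-45,-30),('lowercore base',13,19,-19,19)):
    m=(d>0)&(Z>z0)&(Z<z1)&(A>a0)&(A<a1)&(abs(N)<40)
    print(nm,m.sum(),np.percentile(N[m],[10,25,50,75,90]).round(1))
for nm,z0,z1 in(('upper top',91,99),('coil top',56,61)):
    m=(d>0)&(Z>z0)&(Z<z1)&(abs(A)<16)&(abs(N)<40); print(nm,m.sum(),np.percentile(N[m],[0,2,50,98,100]).round(1),np.median(Z[m]))
E
```

```text
upper back 39 [ 9.   9.4 10.6 11.4 13. ]
upper midleg 17 [ 9.3  9.5 10.6 11.3 13.3]
coil wind 86 [18.6 20.3 21.6 22.4 23.6]
coil flange 40 [-12.2 -10.2  19.8  21.4  22.4]
fingers 41 [ 7.   8.2  9.1  9.8 10.7]
fingersR 43 [ 7.7  8.7  9.5 10.5 10.8]
lowercore base 55 [12.7 16.1 23.5 33.9 38.8]
upper top 65 [-12.2  -9.    5.2  13.2  13.5] 94.67102743402772
coil top 65 [-23.5 -22.2  10.1  23.7  24. ] 58.75469248589965
```

Emit:
{"name": "step_arm", "arguments": {"steps": [-0.0006,-0.0007,0.002,0,0,0,-0.0006,-0.0007,0.004,0,0,0,-0.0006,-0.0007,0.006,0,0,0,-0.0006,-0.0007,0.008,0,0,0,-0.0006,-0.0007,0.01,0,0,0,-0.0006,-0.0007,0.012,0,0,0,-0.0006,-0.0007,0.013,0,0,0]}}

```text
time: 29.9
position: [0.4418, 0.0466, 0.0579]
orientation: [-0.0, 0.781, 0.625, -0.0]
contact_force: [-0.6, 0.3, -0.2]
opening: 0.0557
```

Emit:
{"name": "step_arm", "arguments": {"steps": [0,0,0.002,0,0,0,0,0,0.004,0,0,0,0,0,0.006,0,0,0,0,0,0.008,0,0,0,0,0,0.01,0,0,0,0,0,0.0115,0,0,0,0,0,0.0115,0,0,0]}}

```text
time: 30.78
position: [0.4418, 0.0466, 0.0465]
orientation: [-0.0, 0.781, 0.625, -0.0]
contact_force: [-0.1, 0.4, 0.1]
opening: 0.0559
```

Emit:
{"name": "step_arm", "arguments": {"steps": [0,0,0.0008,0,0,0,0,0,0.0012,0,0,0]}}

```text
time: 31.02
position: [0.4419, 0.0466, 0.0455]
orientation: [0.0, 0.781, 0.625, -0.0]
contact_force: [-1.3, -0.3, 5.3]
opening: 0.0556
```

```bash
python3 go.py .4423 .0477 .072 77.3; python3 -c "
from crop import *
crop('side',[.442,.046,.045],'g12.png',hw=(30,26),f=12)"
```

```text
t 31.02 pos [0.4419 0.0466 0.0455] head 77.3 open 0.0556 F [-1.3 -0.3  5.3] j [ 0.27  0.47 -0.53  2.18  0.43  0.59 -0.8 ]
shift [0.0012, 0.0002, -0.0265] rot [0.0, 0.01, 0.0] tilt 0.01
g12.png off 254 164 f 12
```

View pics/g12.png

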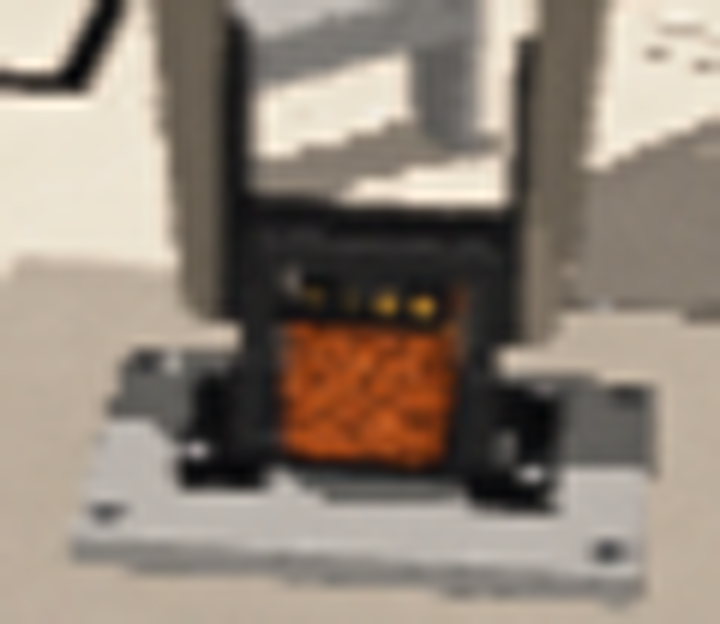

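The upper core is closed onto the lower at the expected height (TCP 0.0455, +5 N contact), so I release it.

Emit:
{"name": "step_arm", "arguments": {"steps": [0,0,0,0,0,0,0,0,0,0,0,0,0,0,0,0,0,0,0,0,0,0,0,0], "jaw": 0.85}}

```text
time: 31.58
position: [0.4419, 0.0466, 0.0454]
orientation: [0.0, 0.781, 0.625, 0.0]
contact_force: [0.3, -0.3, -0.6]
opening: 0.0781
```

Emit:
{"name": "step_arm", "arguments": {"steps": [0,0,-0.01,0,0,0,0,0,-0.03,0,0,0,0,0,-0.06,0,0,0,0,0,-0.1,0,0,0,-0.03,0,-0.13,0,0,5,-0.08,0,-0.14,0,0,14,-0.12,0,-0.14,0,0,24,-0.16,0,-0.14,0,0,34,-0.2,0,-0.14,0,0,44,-0.2,0,-0.14,0,0,49,-0.2,0,-0.14,0,0,49]}}

```text
time: 32.95
position: [0.3979, -0.1486, 0.1859]
orientation: [0.0, 0.97, 0.245, 0.0]
contact_force: [-0.2, 1.0, -1.1]
opening: 0.0785
```

```bash
python3 go.py .4358 -.1045 .1 28; python3 -c "
from crop import *
from m import measure
crop('side',[.442,.046,.045],'g13.png',hw=(30,26),f=12)
crop('top',[.442,.046,.045],'g13t.png',hw=(30,26),f=12)
measure('core_upper_mid',(.442,.046),.062,.08)
measure('saddle_mid',(.435,-.105),.04,.06)
"
```

```text
t 32.95 pos [ 0.3979 -0.1486  0.1859] head 28.33 open 0.0785 F [-0.2  1.  -1.1] j [ 0.69  0.16 -0.44  2.13  0.09  0.87 -0.88]
shift [0.0543, -0.0209, 0.0859] rot [0.03, -0.03, 0.33] tilt 0.04
g13.png off 254 164 f 12
g13t.png off 223 188 f 12
core_upper_mid top h 153 rect c [442.2  45.9] size [39.7 55.9] ang 81.1 pca 166.0 mean [441.7  46.2] z [0.0635 0.0685 0.0725]
core_upper_mid top h&tr 145 rect c [442.6  46.7] size [23.5 56.3] ang 77.2 pca 167.4 mean [441.8  45.9] z [0.0645 0.0686 0.0725]
core_upper_mid side h 146 rect c [441.8  52.9] size [33.5 55.3] ang 79.9 pca 167.3 mean [441.   51.6] z [0.0626 0.0684 0.0701]
core_upper_mid side h&tr 146 rect c [441.8  52.9] size [33.5 55.3] ang 79.9 pca 167.3 mean [441.   51.6] z [0.0626 0.0684 0.0701]
saddle_mid top h 97 rect c [451.7 -97. ] size [33.9 24.1] ang 28.2 pca -144.9 mean [451.6 -96.3] z [0.0469 0.0515 0.0554]
saddle_mid top h&tr 97 rect c [451.7 -97. ] size [33.9 24.1] ang 28.2 pca -144.9 mean [451.6 -96.3] z [0.0469 0.0515 0.0554]
saddle_mid side h 188 rect c [ 433.3 -101.7] size [73.8 30.1] ang 22.8 pca -154.8 mean [434.9 -97.1] z [0.0414 0.0511 0.0544]
saddle_mid side h&tr 188 rect c [ 433.3 -101.7] size [73.8 30.1] ang 22.8 pca -154.8 mean [434.9 -97.1] z [0.0414 0.0511 0.0544]
```

View pics/g13.png

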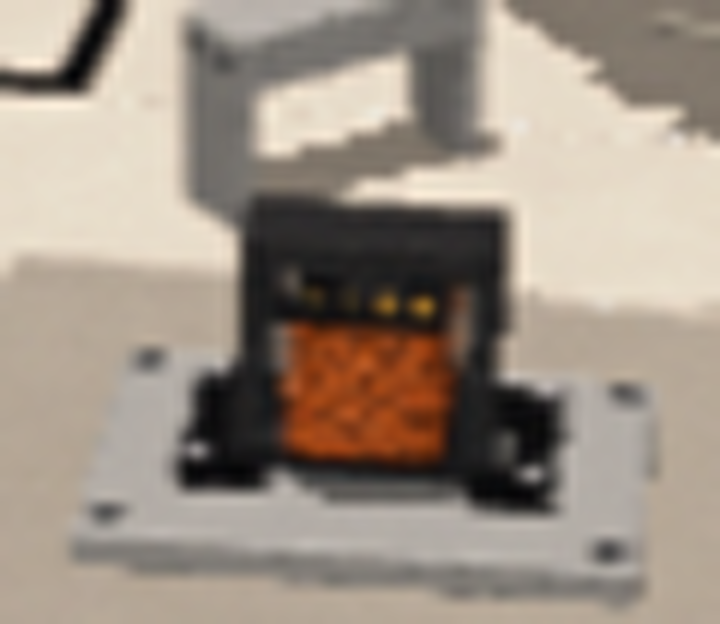

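View pics/g13t.png

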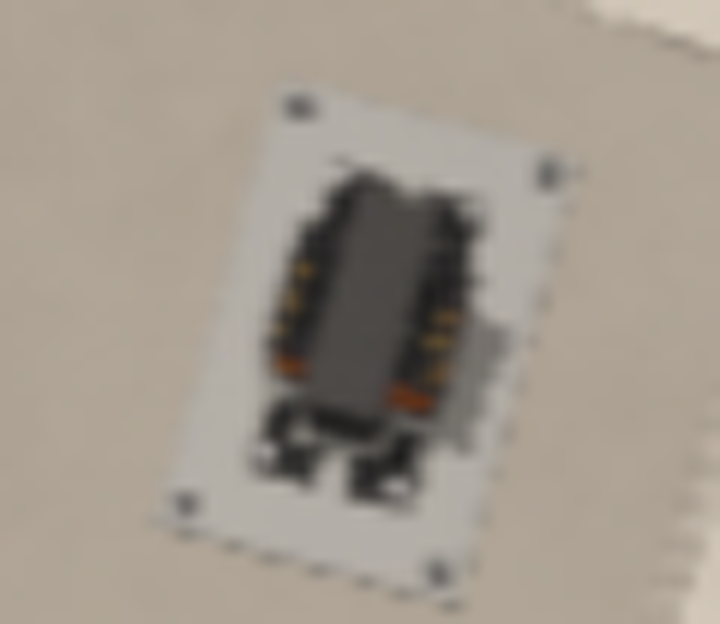

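Emit:
{"name": "step_arm", "arguments": {"steps": [0.015,-0.006,0.01,0,0,0.3,0.035,-0.013,0.03,0,0,0.3,0.0545,-0.0205,0.06,0,0,0.2,0.0545,-0.0205,0.085,0,0,0.2,0.0545,-0.0205,0.105,0,0,0.2,0.0545,-0.0205,0.125,0,0,0.2,0.0545,-0.0205,0.14,0,0,0.2,0.0545,-0.0205,0.15,0,0,0.2,0.0545,-0.0205,0.152,0,0,0.2,0.0545,-0.0205,0.152,0,0,0.2]}}

```text
time: 34.7
position: [0.4365, -0.1046, 0.0336]
orientation: [0.0, 0.97, 0.243, 0.0]
contact_force: [-0.3, -0.5, 0.1]
opening: 0.078
```

```bash
python3 go.py .436 -.105 .034 28.2; python3 -c "
from crop import *
crop('side',[.436,-.105,.03],'g14.png',hw=(36,26),f=12)"
```

```text
t 34.7 pos [ 0.4365 -0.1046  0.0336] head 28.11 open 0.078 F [-0.3 -0.5  0.1] j [ 0.47  0.47 -0.37  2.18  0.32  0.54 -1.22]
shift [-0.0006, 0.0001, -0.0004] rot [0.02, -0.02, -0.09] tilt 0.03
g14.png off 244 143 f 12
```

View pics/g14.png

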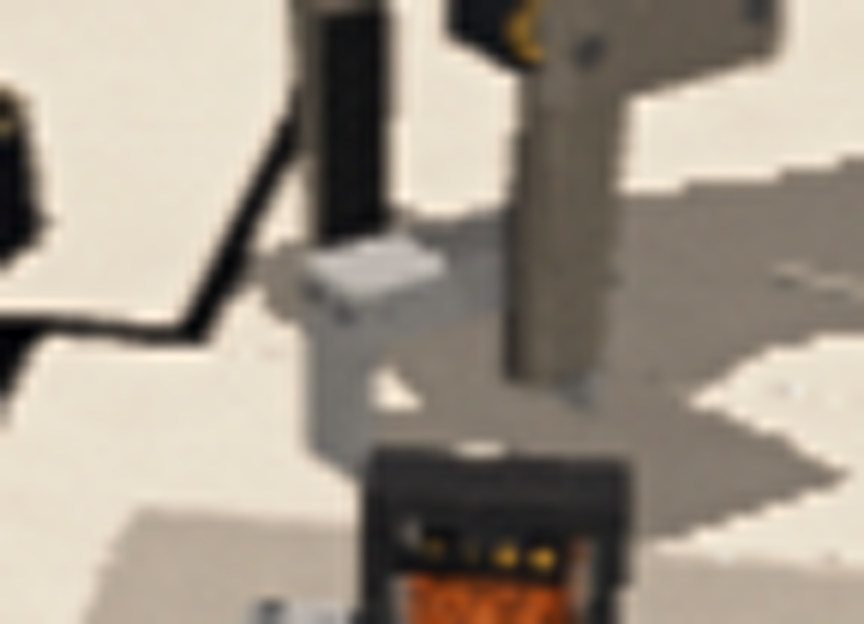

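```bash
python3 - <<'E'
from n import *
off=(244,143)
t=np.radians(28.1); n=np.array([-np.sin(t),np.cos(t)]); a=np.array([np.cos(t),np.sin(t)])
pp=lambda A,N,z:((proj('side',[np.r_[np.array((.4365,-.1046))+a*A/1000+n*N/1000,z]])[0]-np.array(off)+.5)*12-.5).round(0).tolist()
for dA in(0,-2,2): print(dA,'top',[pp(A+dA,N,.052) for A,N in((36,12),(36,-12),(-36,12),(-36,-12))],'foot',[pp(A+dA,N,0) for A,N in((36,-12),(36,12),(-36,12))])
print('finger out tip',[pp(A,39+9,.034) for A in(-10,10)],[pp(A,39,.034) for A in(-10,10)],'far inner',[pp(A,-39,.034) for A in(-10,10)])
E
python3 -c "
import cv2;i=cv2.imread('pics/g14.png');cv2.imwrite('pics/g14a.png',cv2.resize(i[200:500,250:650],None,fx=2,fy=2))"
```

```text
0 top [[347.0, 297.0], [292.0, 260.0], [596.0, 227.0], [539.0, 192.0]] foot [[293.0, 453.0], [347.0, 491.0], [590.0, 417.0]]
-2 top [[354.0, 295.0], [300.0, 258.0], [603.0, 225.0], [546.0, 191.0]] foot [[300.0, 451.0], [354.0, 489.0], [597.0, 415.0]]
2 top [[340.0, 299.0], [285.0, 262.0], [589.0, 229.0], [533.0, 194.0]] foot [[287.0, 455.0], [340.0, 493.0], [584.0, 419.0]]
finger out tip [[593.0, 375.0], [524.0, 396.0]] [[571.0, 361.0], [502.0, 381.0]] far inner [[390.0, 244.0], [323.0, 263.0]]
```

View pics/g14a.png

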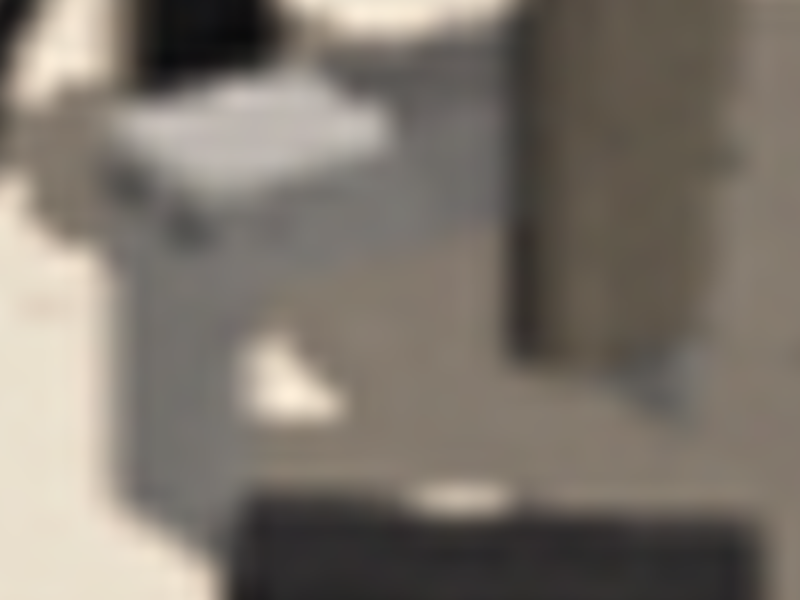

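Emit:
{"name": "step_arm", "arguments": {"steps": [-0.0023,0,0,0,0,0,-0.0023,0,0,0,0,0,-0.0023,0,0,0,0,0]}}

```text
time: 35.12
position: [0.4342, -0.1058, 0.0336]
orientation: [0.0, 0.97, 0.243, 0.0]
contact_force: [-0.5, 0.1, 0.4]
opening: 0.0782
```

Emit:
{"name": "step_arm", "arguments": {"steps": [0,0,0,0,0,0,0,0,0,0,0,0,0,0,0,0,0,0,0,0,0,0,0,0,0,0,0,0,0,0,0,0,0,0,0,0,0,0,0,0,0,0], "jaw": 0}}

```text
time: 36.0
position: [0.4341, -0.1056, 0.0334]
orientation: [-0.0, 0.97, 0.243, -0.0]
contact_force: [-0.6, -0.1, 0.5]
opening: 0.0236
```

Emit:
{"name": "step_arm", "arguments": {"steps": [0,0,-0.02,0,0,0,0,0,-0.05,0,0,0,0,0,-0.08,0,0,0,0,0,-0.11,0,0,0,0,0,-0.11,0,0,0,0,0,-0.11,0,0,0]}}

```text
time: 36.75
position: [0.4331, -0.1057, 0.1422]
orientation: [-0.0, 0.97, 0.243, -0.001]
contact_force: [-1.6, -0.3, -3.8]
opening: 0.0239
```

```bash
python3 go.py .442 .0468 .145 -12.7
```

```text
t 36.75 pos [ 0.4331 -0.1057  0.1422] head 28.09 open 0.0239 F [-1.6 -0.3 -3.8] j [ 0.58  0.27 -0.47  2.12  0.17  0.78 -1.08]
shift [0.0797, -0.1304, -0.0028] rot [-0.03, 0.11, 40.79] tilt 0.11
```

Emit:
{"name": "step_arm", "arguments": {"steps": [0.012,-0.02,-0.003,0,0,6,0.025,-0.04,-0.003,0,0,13,0.037,-0.06,-0.003,0,0,20,0.05,-0.08,-0.003,0,0,27,0.062,-0.1,-0.003,0,0,33,0.072,-0.117,-0.003,0,0,38,0.0797,-0.1304,-0.003,0,0,40.8,0.0797,-0.1304,-0.003,0,0,40.8,0.0797,-0.1304,-0.003,0,0,40.8,0.0797,-0.1304,-0.003,0,0,40.8]}}

```text
time: 38.0
position: [0.4428, 0.046, 0.1459]
orientation: [0.0, 0.994, -0.111, -0.0]
contact_force: [-0.6, 0.5, -3.4]
opening: 0.0238
```

```bash
python3 go.py .442 .0468 .106 -12.7; python3 -c "
from crop import *
crop('side',[.442,.046,.085],'g15.png',hw=(36,34),f=11)"
python3 - <<'E'
from dep import *
p,N,A,Z,d=faces((.442,.0468),0,0)
for nm,z0,z1,m2 in(('saddle cheek+',114,145,(A>20)&(A<45)),('cheek-',114,145,(A<-20)&(A>-45)),('upper front',60,67,abs(A)<25)):
    m=(d>0)&(Z>z0)&(Z<z1)&m2&(abs(N)<30); print(nm,m.sum(),np.percentile(N[m],[10,25,50,75,90]).round(1),np.percentile(A[m],[0,5,50,95,100]).round(1))
m=(d>0)&(Z>60)&(Z<67)&(abs(N)<30)&(abs(A)<45); print(np.percentile(A[m],[0,2,98,100]))
E
```

```text
t 38.0 pos [0.4428 0.046  0.1459] head -12.75 open 0.0238 F [-0.6  0.5 -3.4] j [ 0.2   0.26 -0.43  2.12  0.15  0.79 -2.11]
shift [-0.0009, -0.0007, 0.0399] rot [0.03, 0.04, -0.05] tilt 0.05
g15.png off 248 142 f 11
saddle cheek+ 38 [-10.8   6.3   9.9  11.6  13.3] [31.2 31.3 33.2 35.9 36.1]
cheek- 33 [ 7.  10.  11.7 12.5 13.5] [-34.7 -34.6 -32.4 -29.6 -29.4]
upper front 50 [ 8.8  9.7 10.9 12.4 13.5] [-24.9 -23.4  -5.4  20.6  23.6]
[-29.19466196 -28.79718754  25.42500256  25.84512593]
```

View pics/g15.png

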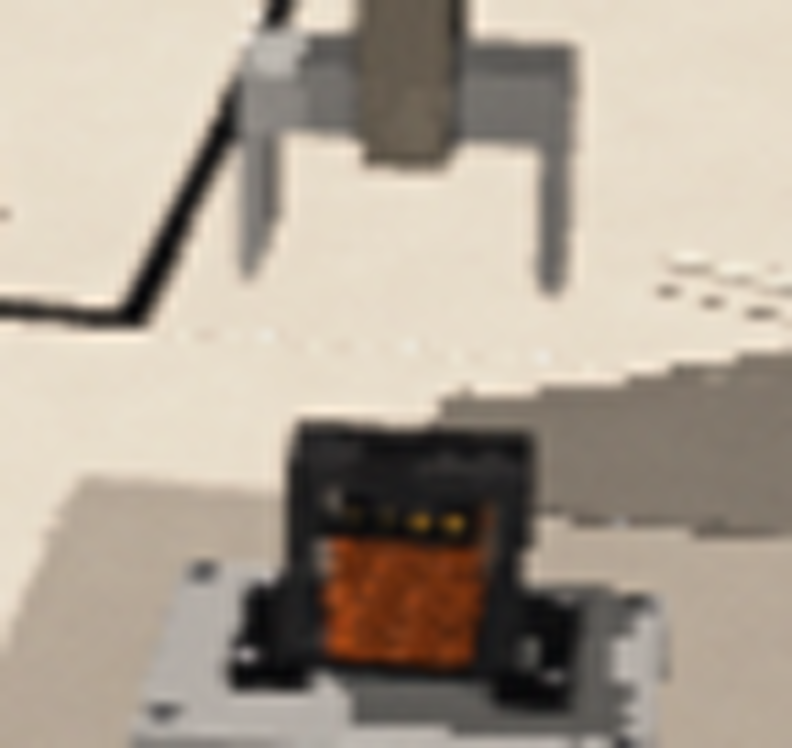

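Emit:
{"name": "step_arm", "arguments": {"steps": [-0.001,-0.0006,0.012,0,0,0,-0.0023,-0.0012,0.025,0,0,0,-0.0023,-0.0012,0.034,0,0,0,-0.0023,-0.0012,0.039,0,0,0,-0.0023,-0.0012,0.039,0,0,0,-0.0023,-0.0012,0.039,0,0,0]}}

```text
time: 38.85
position: [0.4413, 0.0486, 0.1076]
orientation: [-0.0, 0.994, -0.111, 0.0]
contact_force: [0.3, 0.1, -2.9]
opening: 0.0237
```

```bash
python3 go.py .442 .0468 .066 -12.7; python3 -c "
from crop import *
crop('side',[.442,.046,.07],'g16.png',hw=(34,30),f=12)"
python3 - <<'E'
from dep import *
p,N,A,Z,d=faces((.442,.0468),0,0)
for nm,z0,z1,m2 in(('saddle cheek+',76,105,(A>20)&(A<45)),('cheek-',76,105,(A<-20)&(A>-45)),('upper front',60,67,abs(A)<25)):
    m=(d>0)&(Z>z0)&(Z<z1)&m2&(abs(N)<30); print(nm,m.sum(),np.percentile(N[m],[10,25,50,75,90]).round(1),np.percentile(A[m],[0,5,50,95,100]).round(1))
m=(d>0)&(Z>55)&(Z<67)&(abs(N)<30)&(abs(A)<45); print(np.percentile(A[m],[0,2,98,100]))
E
```

```text
t 38.85 pos [0.4413 0.0486 0.1076] head -12.7 open 0.0237 F [ 0.3  0.1 -2.9] j [ 0.18  0.32 -0.41  2.16  0.2   0.7  -2.16]
shift [0.001, 0.0016, 0.0416] rot [-0.01, -0.03, -0.0] tilt 0.03
g16.png off 250 151 f 12
saddle cheek+ 29 [ 3.3  6.  12.7 14.1 14.7] [29.  29.1 30.7 33.1 33.2]
cheek- 31 [11.  12.1 13.6 14.8 15.9] [-36.8 -36.7 -34.1 -31.2 -31. ]
upper front 56 [ 8.8 10.2 11.  12.3 12.7] [-24.7 -22.2  -0.8  21.3  23.6]
[-29.15332186 -28.34208417  25.78806516  25.87161411]
```

View pics/g16.png

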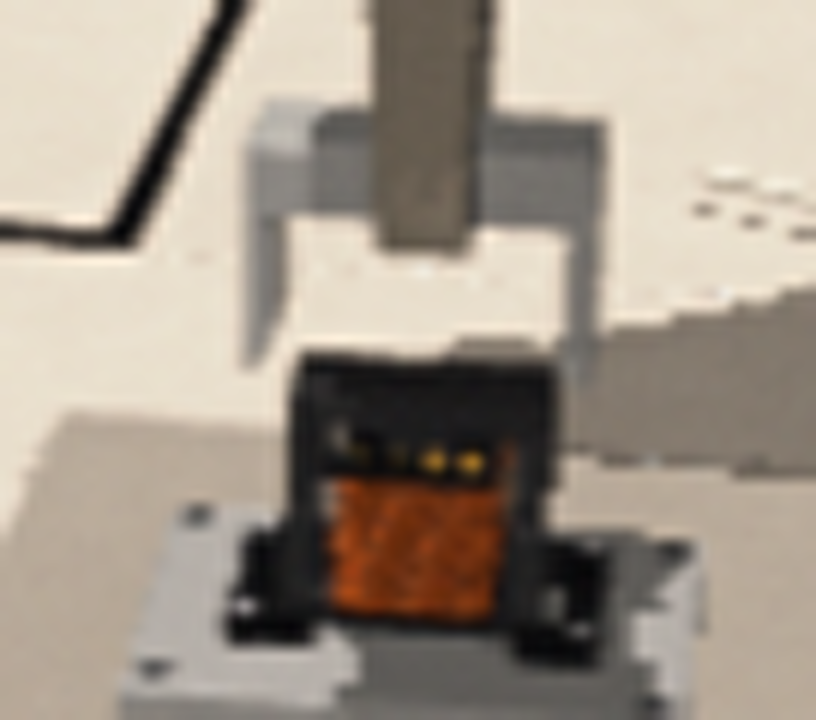

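Emit:
{"name": "step_arm", "arguments": {"steps": [0,0.0006,0.003,0,0,0,0,0.0006,0.006,0,0,0,0,0.0006,0.009,0,0,0,0,0.0006,0.012,0,0,0,0,0.0006,0.014,0,0,0,0,0.0006,0.014,0,0,0]}}

```text
time: 39.7
position: [0.4408, 0.048, 0.0932]
orientation: [0.0, 0.994, -0.111, -0.0]
contact_force: [-0.1, -0.1, -2.7]
opening: 0.0236
```

Emit:
{"name": "step_arm", "arguments": {"steps": [0,0,0.004,0,0,0,0,0,0.008,0,0,0,0,0,0.012,0,0,0,0,0,0.016,0,0,0,0,0,0.02,0,0,0,0,0,0.024,0,0,0,0,0,0.0262,0,0,0,0,0,0.0265,0,0,0]}}

```text
time: 40.7
position: [0.4408, 0.048, 0.0667]
orientation: [0.0, 0.994, -0.111, -0.0]
contact_force: [-0.4, -0.3, -3.0]
opening: 0.0236
```

Emit:
{"name": "step_arm", "arguments": {"steps": [0,0,0.0008,0,0,0,0,0,0.0013,0,0,0,0,0,0.0015,0,0,0]}}

```text
time: 41.08
position: [0.4409, 0.0479, 0.0654]
orientation: [0.0, 0.994, -0.111, 0.0]
contact_force: [-0.2, 0.2, -2.6]
opening: 0.0239
```

Emit:
{"name": "step_arm", "arguments": {"steps": [0,0,0.0004,0,0,0,0,0,0.0007,0,0,0]}}

```text
time: 41.32
position: [0.441, 0.0478, 0.0652]
orientation: [0.0, 0.994, -0.111, 0.0]
contact_force: [-2.9, -1.1, 8.6]
opening: 0.0235
```

Contact at +8.6 N and the expected height; I release and back off.

Emit:
{"name": "step_arm", "arguments": {"steps": [0,0,-0.0003,0,0,0,0,0,-0.0003,0,0,0,0,0,-0.0003,0,0,0,0,0,-0.0003,0,0,0], "jaw": 0.6}}

```text
time: 41.82
position: [0.4409, 0.048, 0.065]
orientation: [-0.0, 0.994, -0.111, 0.0]
contact_force: [0.3, -0.3, -0.1]
opening: 0.0546
```

Emit:
{"name": "step_arm", "arguments": {"steps": [0,0,-0.01,0,0,0,0,0,-0.03,0,0,0,0,0,-0.06,0,0,0,0,0,-0.1,0,0,0,0,0.03,-0.12,0,0,0,0,0.08,-0.12,0,0,0,0,0.13,-0.12,0,0,0,0,0.18,-0.12,0,0,0,0,0.22,-0.12,0,0,0,0,0.22,-0.12,0,0,0]}}

```text
time: 43.08
position: [0.3918, -0.1693, 0.1856]
orientation: [0.0, 0.994, -0.113, 0.0]
contact_force: [-0.5, 0.5, 0.3]
opening: 0.0549
```

```bash
python3 go.py .442 .0468 .066 -12.7; python3 -c "
from crop import *
from m import measure
crop('side',[.442,.046,.05],'g17.png',hw=(34,30),f=12)
for n in ('saddle_mid','nest_seat','tray_nuts','needle_pliers','tip_cleaner'):
  for r in ctrl.tip_of('side',n)[:1]: print(n,r['conf'],w('side',r['point']))
crop('top',[.442,.046,.05],'g17t.png',hw=(34,30),f=12)
measure('saddle_mid',(.442,.046),.075,.1)"
```

```text
t 43.08 pos [ 0.3918 -0.1693  0.1856] head -13.03 open 0.0549 F [-0.5  0.5  0.3] j [ 0.58  0.14 -0.28  2.14  0.05  0.87 -1.52]
shift [0.0001, -0.2219, 0.1194] rot [0.04, -0.04, -0.33] tilt 0.05
g17.png off 250 158 f 12
saddle_mid 0.7 [0.43898639 0.04541502 0.06046418]
nest_seat 0.84 [0.44349106 0.04509457 0.01692265]
tray_nuts 0.8 [0.37514344 0.25628489 0.00240161]
needle_pliers 0.89 [ 0.58930009  0.39555521 -0.00097435]
tip_cleaner 0.51 [ 0.56587422 -0.22835136  0.00220589]
g17t.png off 219 183 f 12
saddle_mid top h 209 rect c [441.7  46.1] size [24.  72.2] ang 77.1 pca 167.2 mean [442.  46.] z [0.0805 0.0843 0.0887]
saddle_mid top h&tr 209 rect c [441.7  46.1] size [24.  72.2] ang 77.1 pca 167.2 mean [442.  46.] z [0.0805 0.0843 0.0887]
saddle_mid side h 225 rect c [441.1  48.5] size [28.5 71.2] ang 76.8 pca 165.4 mean [442.1  53.5] z [0.076  0.084  0.0861]
saddle_mid side h&tr 225 rect c [441.1  48.5] size [28.5 71.2] ang 76.8 pca 165.4 mean [442.1  53.5] z [0.076  0.084  0.0861]
```

View pics/g17.png

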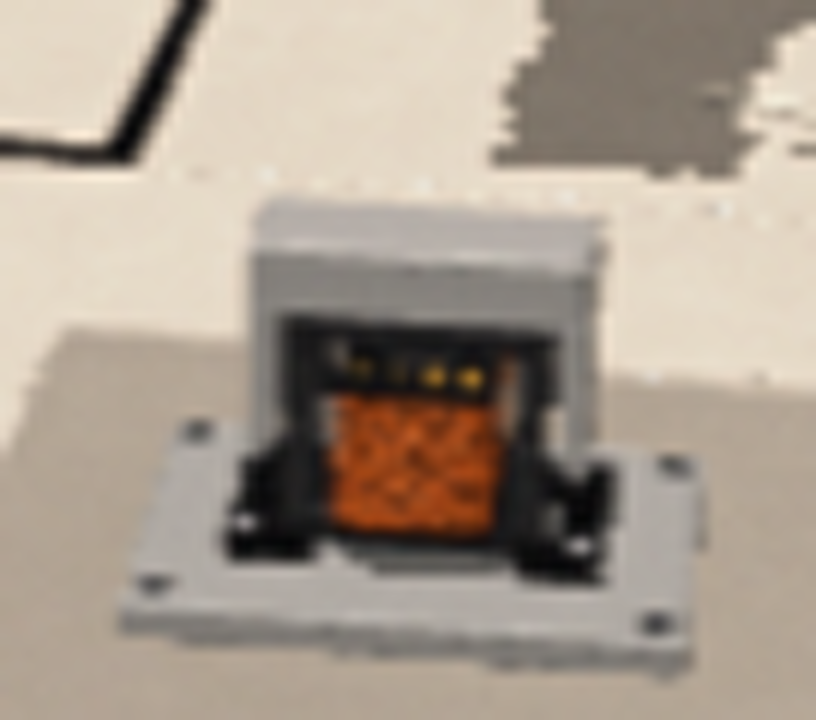

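View pics/g17t.png

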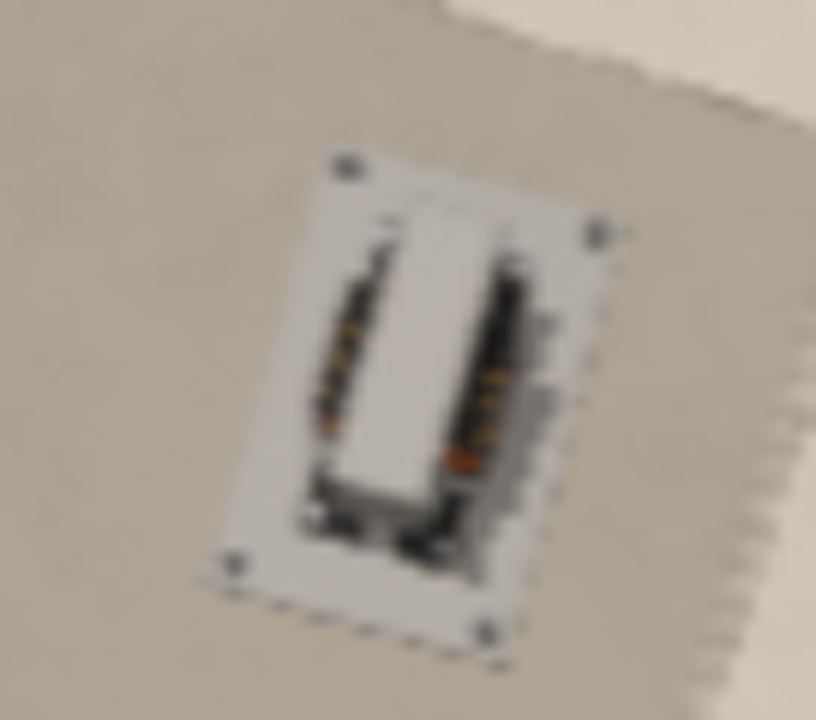

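Saddle top is at z 0.0843 (0.084 expected), centred and aligned with the nest. Handing in.

```bash
python3 -c "
from plant import ctrl
print(ctrl.job_done()); print(ctrl.observe()['time'])"
```

```text
the job is handed in; nothing more can be done
None
the job is handed in; nothing more can be done
```

I assembled the transformer in the nest in the required order: lower core, coil, upper core, saddle. I let each part go before the next, and handed the job in after about 43 s; `job_done` gives no verdict.

**Last checks:**
- **Heights:** coil top at about 58 mm, upper core top at about 68.5 mm and saddle top at about 84.3 mm. The expected values are 58, 68 and 84 mm.
- **Saddle position:** in the top camera it sits within about 1 mm of the nest centre, with its heading within about 0.5° of the nest's (0.009 rad).
- **Lower core:** I checked it only in the pictures and by the tool height at release (19.2 mm).
- **Gripper:** it was well clear, with the force readings back at zero.
- **Bystanders:** the networks placed all three within about 7 mm of where they started, inside the networks' own scatter.

**Disagreements:**
- The side camera read about 1–2 mm off the robot frame in x, and its outlines were unsure across the core. I corrected for this at each fit.
- The network's saddle point came out about 2.5 mm high and about 3 mm off in x. That is within its stated accuracy of about 4 mm, and the depth data did not show it.
- In the last side-camera cloud the saddle's centre read about 2 mm off in y. That is the smeared edge facing that camera, so I trusted the top camera there.

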